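# Take a degreased aerator out of its covered pot with the tongs

## Robot

A 6-joint arm with a two-finger parallel gripper is mounted at the origin on the work surface; the furniture and walls round the work are solid. World frame = base frame: x ahead of the robot, y to its left, z up, the work surface at z = 0. Lengths are in m, angles in rad, forces in N, time in s.
With the tool pointing down it reaches from about 0.3 to 0.775 m from the base axis. Payload 14.6 kg.
Tool frame: the origin (TCP) lies between the finger pads; the fingertips stand 11 mm ahead of it and the grasp point (between the pads) lies 8 mm behind it (ctrl.nose_length is the distance from the TCP to the fingertips, in m); z points along the fingers, x is the direction in which the jaws open and shut, and the axes are right-handed (so a half turn about z gives the same grasp; the last joint's range is limited). The gripper opens to 94 mm and grips with 3 to 60 N. Pads are 16 mm wide; open, the fingers measure 119 mm over their backs; the gripper's body (75 mm by 177 mm) begins 78 mm behind the grasp point.
Start: joints at [-1.171, 0.3, 1.521, -0, 1.321, -0.067], TCP at [0.248, -0.491, 0.216] pointing down, gripper open.
Joint ranges: [-3.03, 3.03], [-0.79, 2.21], [0.23, 2.52], [-1.04, 4.18], [0, 3.07], [-2.55, 2.55]. Speed limits (rad/s): [2.22, 2.22, 2.57, 3.14, 3.14, 3.14].

## Interface

Orientations are given as [roll, pitch, yaw] about the fixed x, y, z axes, in that order (R = Rz(yaw) Ry(pitch) Rx(roll)).
In Python, from station import ctrl gives the robot as it stands.
- The arm moves only by the tool jog_arm, never from a script. Its argument "increments" is a list of rows, each an object with "delta_pos": the shift along the world's x, y, z in units of 0.25 m (1.0 is 0.25 m), a list of three; "dr": the turn, a rotation vector about the world's x, y, z in units of 0.5 rad (1.0 is 0.5 rad), a list of three. A call has 1 to 20 rows; each row is the pose to reach, as a shift and turn from the pose commanded when the call began; what a row does not reach only later rows make up. A row lasts 1/10 s, in which the tool goes at most 50 mm and 8.59 degrees, less where a joint would pass 70% of its speed; a pose out of reach is approached as far as the arm can. A call with a number of a shift or a turn outside -1 to 1 is refused whole. A call with a gripper value outside its range is refused whole. "fingers" is the gripper's target within -1 to 1 (shut at 1, half-way at 0, fully open at -1), set as the call begins (left out, the last holds). The fingers move at their own pace and stop on an object; "squeeze" is the grip in N (left out, the last holds). Time passes only in rows, so rows that repeat a pose let the fingers close. It gives the time, the measured TCP pose, the force and the opening at its end, in the units of the state.
- ctrl.get_obs(): the state, without advancing time (a new reading comes with each control period).
- ctrl.camera(name): name is "scene" or "top" or "wrist"; returns the picture (384x512x3 uint8, red, green, blue); there is no depth.
- ctrl.camera_info(name): a dict with "vertical_fov" (degrees; the focal length in pixels is half the picture's height over the tangent of half this angle, whatever the lens; pixels are square), "cx", "cy" (the principal point, pixels), "k1" (the pictures are not rectified: a ray, as slopes to the right and down, at radius r is drawn at 1 + k1 r^2 times it, then the intrinsics apply), "rvec" (rotation vector, rad) and "tvec" (3), from world to camera coordinates, as OpenCV has them. Camera axes: x right, y down, z forward; pixel columns grow to the right and rows downward; lengths in m; the calibration is good to about 2 mm. A picture is of the moment at which its call begins: read the wrist's pose just before it. camera_info takes no time and is no camera call; for the wrist camera it gives the pose at the moment of the call.
- ctrl.hand_in(): hands the job in, once; it reports no verdict.
The state is a dict: "time_s": time; "qpos": joint angles; "joint_vel": joint speeds; "tau": joint torques, N m; "ee_pos": TCP position; "eef_rot": TCP orientation; "force": force on the tool from outside, world axes, zero at the start; "moment": the same for the moment, N m; "grip_width": finger opening in m.
Only numpy, scipy, OpenCV 4.12 (cv2) and the standard library are available. Lean on these libraries where they do the work, as an engineer would, in place of code of your own. Each camera call takes 0.05 s, during which the arm holds its last target. There are 200 camera calls.

## Task

The degreased tap aerator waits under cover in the steel pot and must not be touched by bare fingers again. Tip the pot's lid up by its handle while the far edge still rests on the rim, then lift it off and lay it down flat on the bench, handle up, without dropping it; then take the spring tongs from their wooden stand, close them on the aerator in the pot and lift it out. Finish still squeezing the tongs, with the aerator held still in them at least 5 cm above the height of the pot's rim, the pot standing and the other things left where they are.

Things in the scene. Friction and masses are not known exactly. Their poses are not given: they have to be found in the camera images.
- pot: round shallow sheet-steel pot, loose, 0.7 kg, standing on the bench. Outer diameter 120 mm, wall 3 mm, height 48 mm, inner floor 4 mm above the bench. Two small wire loops on its +y and -y sides reach 77 mm from the axis. Origin: centre of its underside; z up.
- lid: round steel lid, loose, 0.12 to 0.21 kg, seated on the pot, not fastened: a plate 126 mm across rests on the rim, a plug 104 mm across sits 6 mm deep in the mouth. Plate top 10 mm above the origin. Origin: centre of the plug's underside (42 mm above the pot's origin when seated, at bench height when laid down); z up. The handle is on its -x side, roughly toward the robot.
- lid_handle (a point): centre of the wooden bar of the lid's bridge handle, 46 mm from the lid's centre on its -x side, 34 mm above its origin. The bar runs along the lid's y: 42 mm long, 12 mm thick (along the lid's x), 14 mm high, on two thin posts, 17 mm clear of the plate. Axes as the lid's.
- lid_far (a point): point on the lid's edge across from the handle, at the underside of the plate (63 mm from the lid's centre on its +x side); the lid tips about this edge.
- tongs_stand: wooden block fixed to the bench, 62 mm (x) by 112 mm (y), 50 mm high, with a slot 24 x 68 mm, 40 mm deep (slot floor 10 mm above the bench), in which the tongs stand. Origin: centre of its underside; z up.
- tongs: steel spring tongs, loose, 0.085 kg, upright in the stand's slot (10 mm above the bench), tips down, 143 mm tall. The arms stand apart along y. Jaws at the very tips: upright shallow Vs, 20 mm wide in x, 18 mm high, 52 mm apart when open (63 mm over the outside). Origin: midway between the open tips, at their underside; z up. The frame belongs to the +y arm (see joint tongs_jaw).
- tongs_pin (a point): hinge pin on top of the tongs, 138 mm above the tips. Grip the two black grip plates below it: centres 40 mm below the pin, each 20 mm wide (x), 34 mm high, 51 mm over both outsides when open, 43 mm when holding the aerator (arms then parallel). The bow and pin, up to 45 mm wide and 45 mm above the plates' centre, pass between the fingers. Axes as the tongs'.
- tongs_jaw (a joint): angle of the -y arm, rad: 0 open (sprung against a stop), about 0.2 closed on the aerator, at most 0.28. Squeezing the plates closes it: 4 N to leave 0, 9 N at 0.2; it springs open when let go. 1 mm of squeeze closes the jaws about 3.5 mm. At angle q the middle between the jaws has turned q/2 about the pin (70 mm x q toward +y in the tongs' frame).
- aerator_4: the tap aerator to take, alone in the pot: short round metal part, 24 mm across its smooth upper band (10 to 17 mm above its underside), tapering to 21 mm at the threaded bottom, 18 mm high, 0.02 to 0.04 kg, standing thread down on the pot's floor, up to 20 mm off centre, hidden by the lid at first. Origin: centre of its underside; z up.
- aerator_5: a second tap aerator lying outside the pot, 26 mm across, 18 mm high; bystander, loose. Origin: centre of its underside.
- ring_3: moulded sealing ring, 31 mm across, 11 mm high; bystander, loose. Origin: centre of its underside.
- hex_frame_0: hexagonal insert frame, 29 x 26 x 12 mm; bystander, loose. Origin: centre of its underside.
- glue_stick: standing glue stick, 26 mm across, 87 mm high; bystander, loose. Origin: centre of its underside.
- vial_0: small standing bottle, 25 mm across, 78 mm high; bystander, loose. Origin: centre of its underside.
- wood_block_1: wooden block lying on the bench, 45 x 75 x 45 mm; bystander, loose. Origin: centre of its underside.
- note_pad: pad of notes lying flat, 76 x 77 x 14 mm; bystander, loose. Origin: centre of its underside.

How it is judged:
By the outcome, as a careful person would: the job done as asked, in the order asked, and still so for the second after the job is handed in, while the arm keeps its last pose, push and grip.
It also fails if it takes over 66 s, if anything falls off the work surface, if the arm or the gripper's body presses on something with over 40 N, if the wrist force passes 120 N, or if a joint passes its speed limit or range.

## Working session

There is one attempt and no reset: what is moved stays moved. The work goes in short steps, Python scripts to look and compute and a tool call to move; the robot and the scene stay as the last step left them, time stands still between calls to the robot, and variables do not carry over. Pictures are saved under pics/ and viewed, and the job is handed in when it is done.

Besides the shell and the picture viewer there is one more tool, called after "Call:" in YAML: its name, and indented under it one key for each argument. jog_arm: Moves the arm, as the interface text tells. Its arguments: {"type":"object","properties":{"increments":{"type":"array"},"fingers":{"type":"number"},"squeeze":{"type":"number"}},"required":["increments"]}

```bash
mkdir -p pics; ls; cat > h.py <<'E'
import numpy as np, cv2
from station import ctrl
def K(i):
    f=192/np.tan(np.radians(i["vertical_fov"])/2)
    return f
def proj(i,P):
    R=cv2.Rodrigues(np.array(i["rvec"],float))[0]
    c=np.atleast_2d(P)@R.T+np.array(i["tvec"]).ravel()
    s=c[:,:2]/c[:,2:]
    s=s*(1+i["k1"]*(s**2).sum(1,keepdims=True))
    return s*K(i)+[i["cx"],i["cy"]]
def ray(i,uv):
    d=(np.array(uv,float)-[i["cx"],i["cy"]])/K(i); s=d.copy()
    for _ in range(20): s=d/(1+i["k1"]*(s@s))
    R=cv2.Rodrigues(np.array(i["rvec"],float))[0]
    return -R.T@np.array(i["tvec"]).ravel(), R.T@np.array([s[0],s[1],1])
def atz(i,uv,z):
    o,d=ray(i,uv); return o+d*(z-o[2])/d[2]
def snap(name,fn,crop=None,scale=1.5):
    i=ctrl.camera_info(name); im=ctrl.camera(name)
    np.save(f"pics/{fn}.npy",im)
    b=im[:,:,::-1]
    if crop: b=b[crop[1]:crop[3],crop[0]:crop[2]]
    cv2.imwrite(f"pics/{fn}.png",cv2.resize(b,None,fx=scale,fy=scale,interpolation=cv2.INTER_CUBIC))
    return i,im
E
python3 - <<'E'
from h import *
for n in("scene","top","wrist"):
    i,_=snap(n,n+"0"); o,d=ray(i,(i["cx"],i["cy"])); print(n,o.round(3),d.round(3),i["vertical_fov"],i["k1"])
print(ctrl.get_obs())
E
```

```text
pics
scene [-0.174  0.909  1.466] [ 0.418 -0.512 -0.75 ] 43.04066069516314 -0.05856853256267316
top [0.434 0.015 1.247] [ 0.11  -0.025 -0.994] 57.802735108887404 0.02984558794116644
wrist [ 0.315 -0.457  0.384] [-0.232 -0.115 -0.966] 61.99169627635425 -0.07080663290965057
{'time_s': 0.15, 'qpos': array([-1.17059343e+00,  3.00333614e-01,  1.52141601e+00,  1.26406553e-05,
        1.32069512e+00, -6.65701833e-02]), 'joint_vel': array([ 0.00015961, -0.00255797, -0.00188977,  0.00066578,  0.00129384,
       -0.00095123]), 'tau': array([ 5.57743842e-04, -5.31961119e+01, -3.52822495e+01,  7.08120014e-02,
        2.36071867e-02, -6.14641658e-05]), 'ee_pos': array([ 0.24744813, -0.49098955,  0.21603157]), 'eef_rot': array([-3.14152375e+00,  8.49389016e-04, -1.10402635e+00]), 'force': array([-0.18598941, -0.00909729,  0.98748028]), 'moment': array([ 0.02078377, -0.034041  , -0.00711035]), 'grip_width': 0.09414507856340987}
```

View pics/scene0.png

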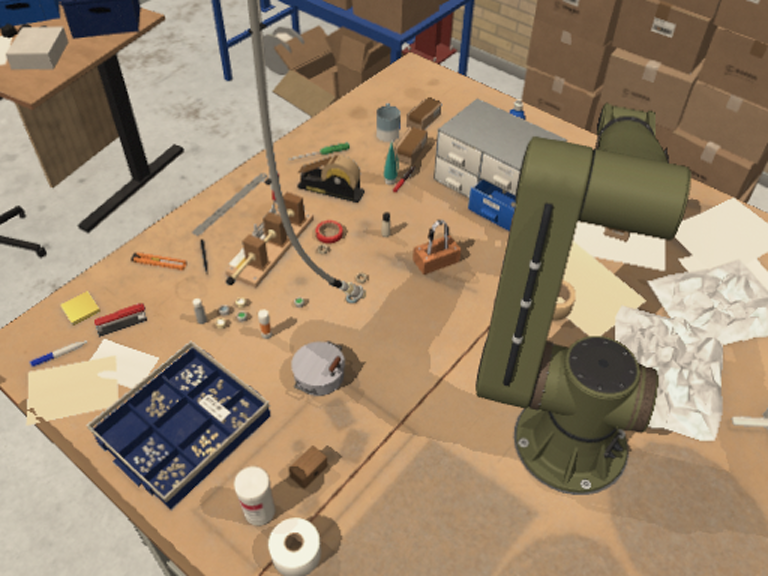

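View pics/top0.png

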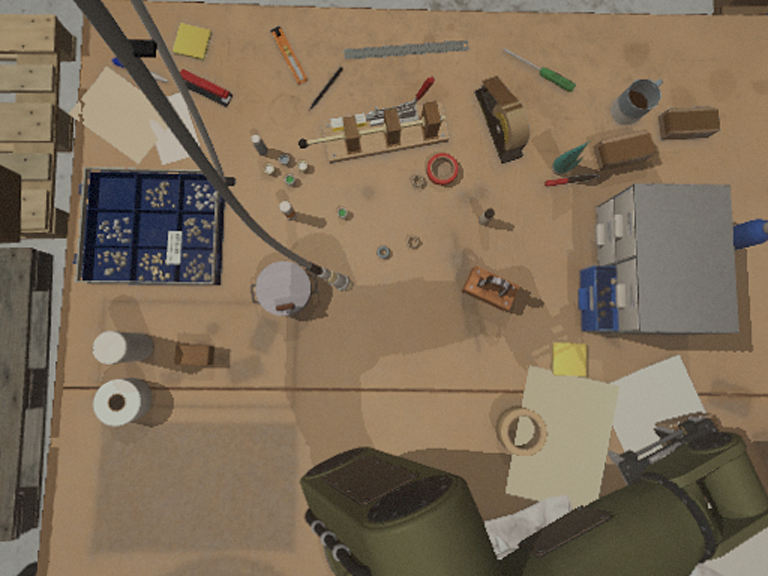

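```bash
python3 - <<'E'
from h import *
for n,cr,s in(("top",(140,120,370,240),3.4),("scene",(120,130,320,330),3)):
    im=np.load(f"pics/{n}0.npy")[cr[1]:cr[3],cr[0]:cr[2],::-1]
    cv2.imwrite(f"pics/{n}0c.png",cv2.resize(im,None,fx=s,fy=s,interpolation=cv2.INTER_CUBIC))
i=ctrl.camera_info("top")
for nm,uv,z in [("lid",(283,288),.052),("stand",(491,289),.05),("tongs top",(495,283),.14),("tape",(385,252),0),("r",(414,242),0),("green",(343,213),0),("note",(570,360),.01),("hoseend",(345,285),0.0)]:
    print(nm,atz(i,np.array(uv)/1.5,z).round(3))
E
```

```text
lid [0.555 0.228 0.052]
stand [ 0.56  -0.251  0.05 ]
tongs top [ 0.564 -0.239  0.14 ]
tape [ 0.652 -0.005  0.   ]
r [ 0.678 -0.075  0.   ]
green [0.746 0.099 0.   ]
note [ 0.399 -0.444  0.01 ]
hoseend [0.57 0.09 0.  ]
```

View pics/top0c.png

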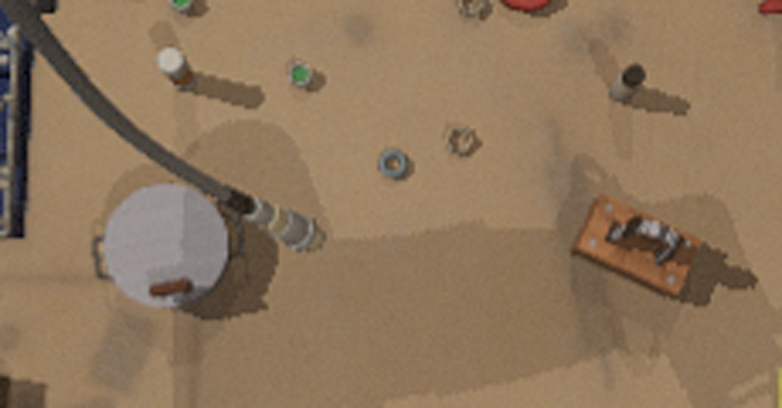

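View pics/scene0c.png

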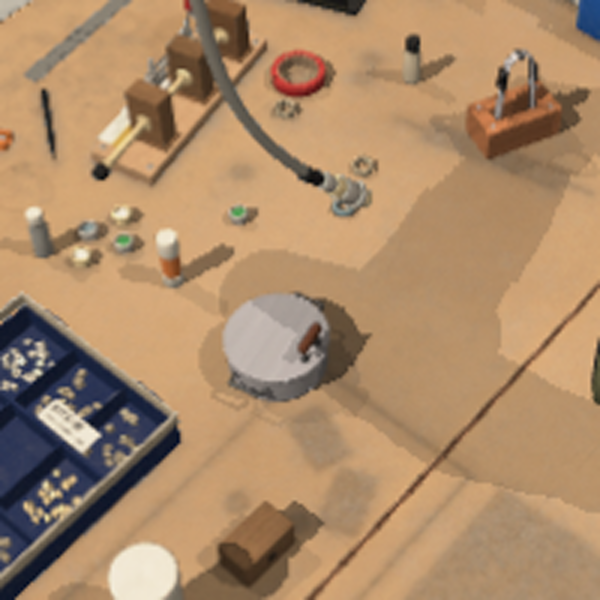

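```bash
cat >> h.py <<'E'
def tri(rs):
    A=np.zeros((3,3));b=np.zeros(3)
    for o,d in rs:
        d=d/np.linalg.norm(d);M=np.eye(3)-np.outer(d,d);A+=M;b+=M@o
    return np.linalg.solve(A,b)
E
python3 - <<'E'
from h import *
t=ctrl.camera_info("top");s=ctrl.camera_info("scene")
T=lambda a,b:ray(t,(a/3.4+140,b/3.4+120)); S=lambda a,b:ray(s,(a/3+120,b/3+130))
print("hose black",tri([T(240,203),S(314,178)]),"hose tip",tri([T(322,240),S(362,190)]))
print("lid c",tri([T(166,245),S(275,337)]),"handle",tri([T(170,287),S(310,338)]))
print("stand top corners",[atz(t,(a/3.4+140,b/3.4+120),.05).round(3) for a,b in[(598,196),(573,252),(683,294),(706,240)]])
print([atz(s,(a/3+120,b/3+130),.05).round(3) for a,b in[(467,116),(490,140),(564,105),(540,85)]])
print("tongs pin",tri([T(648,230),S(520,55)]))
print("handle ends",[atz(t,(a/3.4+140,b/3.4+120),.083).round(3) for a,b in[(151,289),(190,284)]])
for n,a,b in[("ring",393,164),("hex",461,141),("aer5",300,74),("vial",628,95),("glue",180,82)]: print(n,atz(t,(a/3.4+140,b/3.4+120),.005).round(3))
E
```

```text
hose black [0.57441587 0.1340357  0.22762008] hose tip [0.55440599 0.06823069 0.16158139]
lid c [0.55717145 0.23075895 0.0388747 ] handle [0.51154982 0.21974223 0.06726715]
stand top corners [array([ 0.612, -0.211,  0.05 ]), array([ 0.554, -0.185,  0.05 ]), array([ 0.513, -0.297,  0.05 ]), array([ 0.568, -0.321,  0.05 ])]
[array([ 0.598, -0.19 ,  0.05 ]), array([ 0.548, -0.175,  0.05 ]), array([ 0.51, -0.29,  0.05]), array([ 0.557, -0.3  ,  0.05 ])]
tongs pin [ 0.56258483 -0.24216301  0.1467382 ]
handle ends [array([0.508, 0.236, 0.083]), array([0.514, 0.198, 0.083])]
ring [ 0.65  -0.001  0.005]
hex [ 0.676 -0.073  0.005]
aer5 [0.746 0.1   0.005]
vial [ 0.729 -0.252  0.005]
glue [0.735 0.227 0.005]
```

```bash
python3 - <<'E'
from h import *
t=ctrl.camera_info("top");s=ctrl.camera_info("scene")
it=lambda P:np.concatenate([np.linspace(P[k],P[k+1],60) for k in range(len(P)-1)])
Tp=it(np.array([(0,20),(40,40),(100,112),(150,158),(190,182),(240,203)],float)/3.4+[140,120])
# extend upward in full top image
Tp=np.concatenate([it(np.array([(90,0),(125,50),(160,110),(200,165)],float)/1.5),Tp])
TR=[ray(t,p) for p in Tp]
for a,b in [(313,178),(290,165),(270,150),(240,115),(215,70),(203,30)]:
    o,d=ray(s,(a/3+120,b/3+130)); best=None
    for p,(o2,d2) in zip(Tp,TR):
        n=np.cross(d,d2);g=abs((o2-o)@n)/np.linalg.norm(n)
        if best is None or g<best[0]: best=(g,p,tri([(o,d),(o2,d2)]))
    print(best)
E
```

```text
(np.float64(0.00023677723908801843), array([210.58823529, 179.70588235]), array([0.57492162, 0.13436435, 0.22735608]))
(np.float64(0.00028802075284794777), array([199.37188435, 174.99501496]), array([0.58232951, 0.16164656, 0.26766556]))
(np.float64(0.0001309799118306923), array([189.9002991 , 169.94017946]), array([0.59025667, 0.18226409, 0.30407455]))
(np.float64(0.00012755539231403383), array([176.64007976, 159.59122632]), array([0.60599098, 0.20560427, 0.3667902 ]))
(np.float64(0.0005226347007083854), array([164.92522433, 147.55732802]), array([0.62101251, 0.21947394, 0.43346285]))
(np.float64(0.0004610594209890826), array([158.04586241, 139.30209372]), array([0.62764065, 0.22232964, 0.48605025]))
```

Call:
jog_arm:
  increments:
    - {"delta_pos": [0.2,0.3,0.2],"dr": [0,0,0.28]}
    - {"delta_pos": [0.4,0.64,0.34],"dr": [0,0,0.56]}
    - {"delta_pos": [0.6,0.96,0.34],"dr": [0,0,0.85]}
    - {"delta_pos": [0.6,0.96,0.34],"dr": [0,0,0.85]}
    - {"delta_pos": [0.6,0.96,0.34],"dr": [0,0,0.85]}
    - {"delta_pos": [0.6,0.96,0.34],"dr": [0,0,0.85]}
    - {"delta_pos": [0.6,0.96,0.34],"dr": [0,0,0.85]}
    - {"delta_pos": [0.6,0.96,0.34],"dr": [0,0,0.85]}
    - {"delta_pos": [0.6,0.96,0.34],"dr": [0,0,0.85]}
  fingers: -1

```text
time_s: 1.05
ee_pos: [0.397, -0.2518, 0.301]
eef_rot: [3.141, 0.001, -0.68]
force: [-0.4, -0.3, -0.4]
grip_width: 0.0941
```

```bash
python3 - <<'E'
from h import *
i,_=snap("wrist","w1")
np.save("pics/w1info.npy",i,allow_pickle=True)
o=ctrl.get_obs();print(o["time_s"],o["ee_pos"],o["eef_rot"],o["joint_vel"].round(3))
E
```

```text
1.1 [ 0.39692323 -0.25199557  0.30096931] [ 3.14142068e+00  8.54049106e-04 -6.80415669e-01] [-0.006  0.002 -0.002  0.001  0.     0.004]
```

View pics/w1.png

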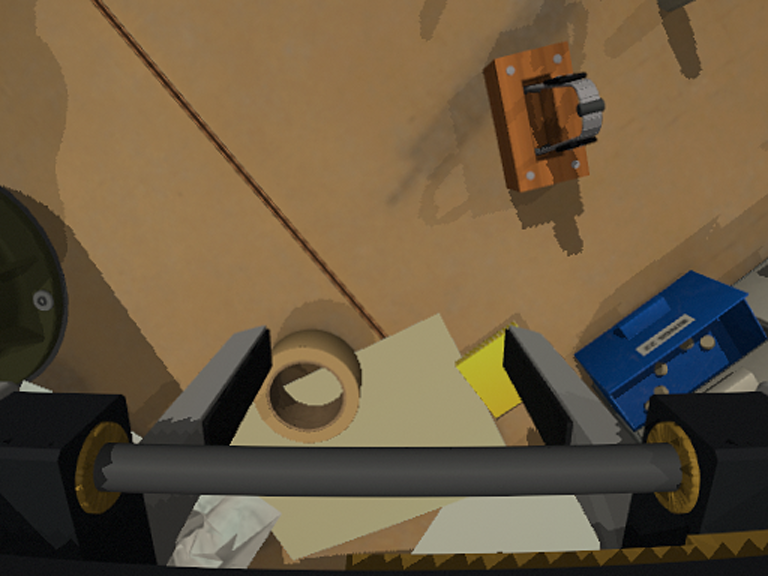

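```bash
python3 - <<'E'
from h import *
i=np.load("pics/w1info.npy",allow_pickle=True).item()
P=lambda a,b,z:atz(i,(a/1.5,b/1.5),z)[:2]
s=[P(*u,.05) for u in[(510,71),(557,58),(576,165),(530,176)]]
c=np.mean(s,0);print("screw c",c,[x.round(4) for x in s])
d=(s[0]+s[1]-s[2]-s[3]);print("y-axis ang",np.degrees(np.arctan2(d[1],d[0])))
s=[P(*u,.05) for u in[(497,57),(567,42),(589,175),(521,190)]];d=(s[0]+s[1]-s[2]-s[3]);print("corn c",np.mean(s,0),np.degrees(np.arctan2(d[1],d[0])),[np.linalg.norm(s[k]-s[k-1]) for k in range(4)])
print("pin ends",P(580,106,.148),P(603,104,.148))
print("arm plates",P(570,77,.108),P(565,145,.108))
print("slot",P(525,80,.05),P(538,158,.05))
E
```

```text
screw c [ 0.5659143  -0.25205543] [array([ 0.5657, -0.2037]), array([ 0.6026, -0.2195]), array([ 0.5662, -0.3012]), array([ 0.5292, -0.2839])]
y-axis ang 65.77138794674232
corn c [ 0.56668855 -0.25168642] 65.13600832394877 [np.float64(0.11118277307934674), np.float64(0.05883493351604394), np.float64(0.11097102834391867), np.float64(0.06048783981502755)]
pin ends [ 0.56081807 -0.24654462] [ 0.57357154 -0.25480327]
arm plates [ 0.58081288 -0.23216695] [ 0.55093393 -0.26912469]
slot [ 0.57136759 -0.21715829] [ 0.54340299 -0.27575493]
```

Call:
jog_arm:
  increments:
    - {"delta_pos": [0.0,0.3,0.0],"dr": [0,0,0.28]}
    - {"delta_pos": [0.0,0.64,0.0],"dr": [0,0,0.56]}
    - {"delta_pos": [0.0,1.0,0.0],"dr": [0,0,0.85]}
    - {"delta_pos": [0.0,1.0,0],"dr": [0,0,0.85]}
    - {"delta_pos": [0,1.0,0],"dr": [0,0,0.85]}
    - {"delta_pos": [0,1.0,0],"dr": [0,0,0.85]}
    - {"delta_pos": [0,1.0,0],"dr": [0,0,0.85]}

```text
time_s: 1.8
ee_pos: [0.3975, -0.0013, 0.3013]
eef_rot: [3.141, 0.0, -0.253]
force: [0.2, -0.9, 0.1]
grip_width: 0.0939
```

Call:
jog_arm:
  increments:
    - {"delta_pos": [0.04,0.3,-0.1],"dr": [0,0,0.28]}
    - {"delta_pos": [0.08,0.64,-0.2],"dr": [0,0,0.56]}
    - {"delta_pos": [0.1,1.0,-0.3],"dr": [0,0,0.85]}
    - {"delta_pos": [0.1,1.0,-0.3],"dr": [0,0,0.85]}
    - {"delta_pos": [0.1,1.0,-0.3],"dr": [0,0,0.85]}
    - {"delta_pos": [0.1,1.0,-0.3],"dr": [0,0,0.85]}
    - {"delta_pos": [0.1,1.0,-0.3],"dr": [0,0,0.85]}

```text
time_s: 2.5
ee_pos: [0.4232, 0.2481, 0.2253]
eef_rot: [3.141, 0.002, 0.17]
force: [-0.3, -0.0, 0.3]
grip_width: 0.094
```

```bash
python3 - <<'E'
from h import *
i,_=snap("wrist","w2")
np.save("pics/w2info.npy",i,allow_pickle=True)
o=ctrl.get_obs();print(o["time_s"],o["ee_pos"],o["eef_rot"],o["joint_vel"].round(3))
E
```

```text
2.55 [0.42324807 0.24731124 0.22603965] [3.14096655e+00 1.10382380e-03 1.69621785e-01] [-0.022 -0.031  0.007 -0.001  0.003 -0.004]
```

View pics/w2.png

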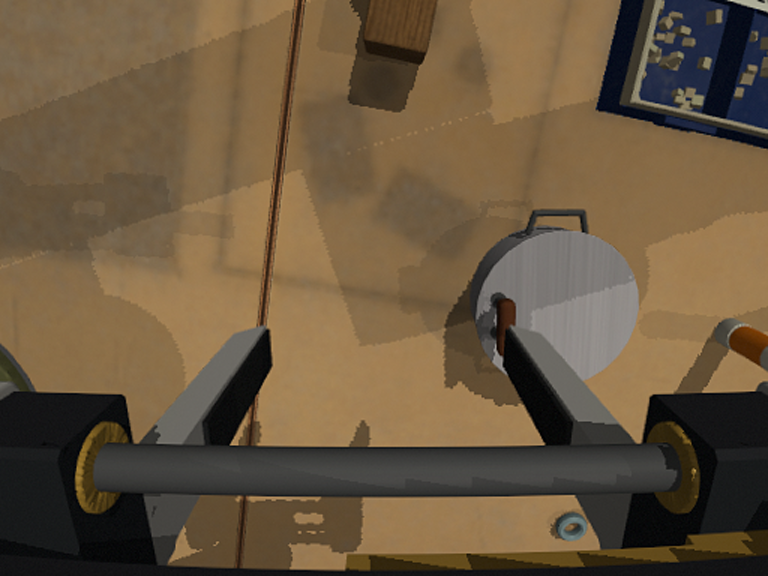

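```bash
cat >> h.py <<'E'
def ov(i,im,c,yaw,fn,crop,s):
    b=cv2.resize(im[crop[1]:crop[3],crop[0]:crop[2],::-1],None,fx=s,fy=s,interpolation=cv2.INTER_CUBIC)
    R=np.array([[np.cos(yaw),-np.sin(yaw)],[np.sin(yaw),np.cos(yaw)]])
    def dr(L,z,col):
        P=np.c_[np.array(L)@R.T+c,np.full(len(L),z)]
        q=((proj(i,P)+.5-[crop[0],crop[1]])*s-.5).round().astype(int)
        cv2.polylines(b,[q],True,col,1)
    a=np.linspace(0,2*np.pi,60)
    dr(np.c_[np.cos(a),np.sin(a)]*.063,.052,(0,255,0))
    dr(np.c_[np.cos(a),np.sin(a)]*.060,.0,(255,255,0))
    dr([(-.040,.021),(-.052,.021),(-.052,-.021),(-.040,-.021)],.083,(0,0,255))
    cv2.imwrite(f"pics/{fn}.png",b)
E
python3 - <<'E'
from h import *
i=np.load("pics/w2info.npy",allow_pickle=True).item()
c=np.array([.557,.2295]);y=np.radians(10)
ov(i,np.load("pics/w2.npy"),c,y,"ow",(290,120,450,270),4.5)
ov(ctrl.camera_info("top"),np.load("pics/top0.npy"),c,y,"ot",(155,160,235,225),8)
E
```

```text
(no output)
```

View pics/ow.png

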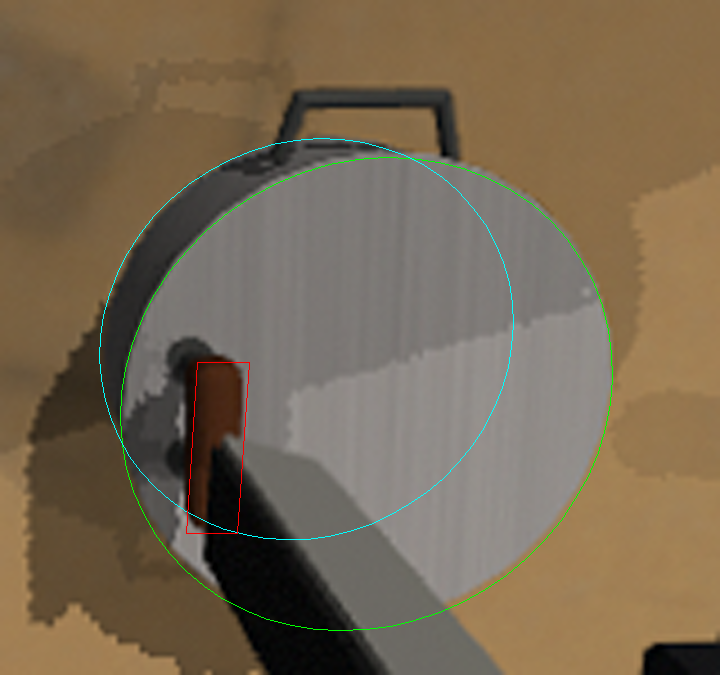

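View pics/ot.png

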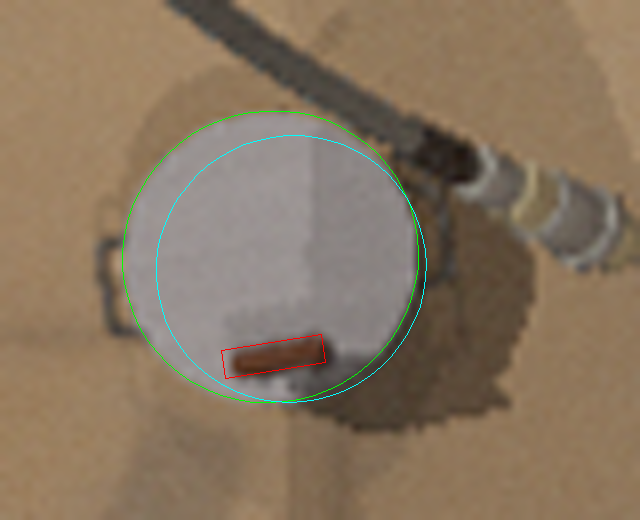

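Call:
jog_arm:
  increments:
    - {"delta_pos": [0.0,0.0,0.0],"dr": [-0.23,-0.04,0]}
    - {"delta_pos": [0.1,0.02,-0.05],"dr": [-0.46,-0.08,0]}
    - {"delta_pos": [0.2,0.02,-0.1],"dr": [-0.688,-0.115,0]}
    - {"delta_pos": [0.33,0.02,-0.24],"dr": [-0.688,-0.115,0]}
    - {"delta_pos": [0.33,0.02,-0.24],"dr": [-0.688,-0.115,0]}
    - {"delta_pos": [0.33,0.02,-0.24],"dr": [-0.688,-0.115,0]}
    - {"delta_pos": [0.33,0.02,-0.24],"dr": [-0.688,-0.115,0]}
    - {"delta_pos": [0.33,0.02,-0.24],"dr": [-0.688,-0.115,0]}

```text
time_s: 3.35
ee_pos: [0.5052, 0.2534, 0.1686]
eef_rot: [2.794, -0.001, 0.17]
force: [-0.1, -0.6, -0.7]
grip_width: 0.0938
```

```bash
python3 - <<'E'
from h import *
o=ctrl.get_obs();print(o["time_s"],o["ee_pos"],o["eef_rot"],o["qpos"].round(2))
i,im=snap("wrist","w3")
c=np.array([.5565,.2295]);y=np.radians(9.5)
ov(i,im,c,y,"ow3",(200,100,512,334),2.5)
ov(ctrl.camera_info("scene"),ctrl.camera("scene"),c,y,"os3",(140,160,300,290),4.5)
E
```

```text
3.35 [0.5051906  0.25339217 0.16856109] [ 2.79403869e+00 -9.81882725e-04  1.69916540e-01] [ 0.55  0.46  1.45 -0.33  1.37  0.47]
```

View pics/ow3.png

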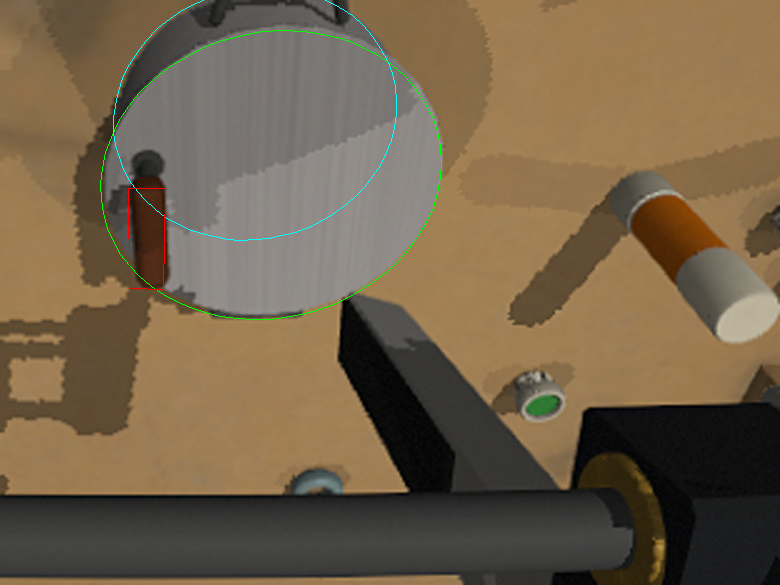

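View pics/os3.png

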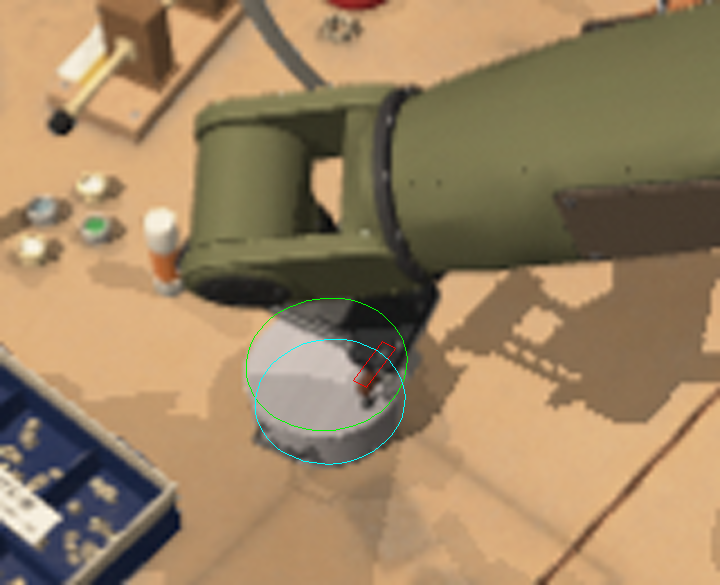

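Call:
jog_arm:
  increments:
    - {"delta_pos": [0.006,-0.035,-0.095],"dr": [0,0,0]}
    - {"delta_pos": [0.012,-0.07,-0.19],"dr": [0,0,0]}
    - {"delta_pos": [0.018,-0.105,-0.285],"dr": [0,0,0]}
    - {"delta_pos": [0.021,-0.122,-0.33],"dr": [0,0,0]}
    - {"delta_pos": [0.024,-0.139,-0.375],"dr": [0,0,0]}
    - {"delta_pos": [0.024,-0.139,-0.375],"dr": [0,0,0]}
    - {"delta_pos": [0.024,-0.139,-0.375],"dr": [0,0,0]}
    - {"delta_pos": [0.024,-0.139,-0.375],"dr": [0,0,0]}

```text
time_s: 4.25
ee_pos: [0.5114, 0.2196, 0.0737]
eef_rot: [2.793, 0.0, 0.171]
force: [0.4, -0.8, -0.1]
grip_width: 0.0938
```

```bash
python3 - <<'E'
from h import *
o=ctrl.get_obs();print(o["time_s"],o["ee_pos"],o["eef_rot"],o["force"])
i,im=snap("wrist","w4")
E
```

```text
4.25 [0.51139079 0.21960015 0.07367197] [2.79331598e+00 3.43385171e-04 1.70955315e-01] [ 0.41094146 -0.75032912 -0.0775851 ]
```

View pics/w4.png

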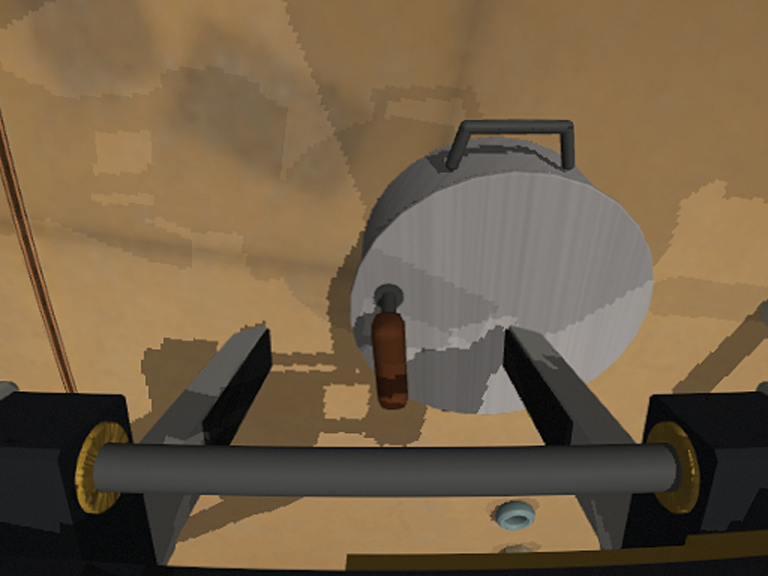

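```bash
python3 - <<'E'
from h import *
from scipy.spatial.transform import Rotation as Ro
i=ctrl.camera_info("wrist");o=ctrl.get_obs();R=Ro.from_euler("xyz",o["eef_rot"]).as_matrix()
for uv in[(388,315),(393,405),(390,360)]:
    p=atz(i,np.array(uv)/1.5,.083); print(p, "tool",R.T@(p-o["ee_pos"]))
E
```

```text
[0.50707111 0.24821833 0.083     ] tool [ 0.00067208 -0.02398976 -0.01874476]
[0.51657701 0.20490655 0.083     ] tool [ 0.00266899  0.01764843 -0.00362705]
[0.51128101 0.22821174 0.083     ] tool [ 0.00141607 -0.00478523 -0.01177202]
```

Call:
jog_arm:
  increments:
    - {"delta_pos": [0.0,0.012,-0.012],"dr": [0,0,0]}
    - {"delta_pos": [0.0,0.012,-0.012],"dr": [0,0,0]}
    - {"delta_pos": [0.0,0.012,-0.012],"dr": [0,0,0]}

```text
time_s: 4.6
ee_pos: [0.511, 0.2223, 0.0697]
eef_rot: [2.793, 0.002, 0.171]
force: [0.1, -0.7, -0.1]
grip_width: 0.0941
```

Call:
jog_arm:
  increments:
    - {"delta_pos": [0,0,0],"dr": [0,0,0]}
    - {"delta_pos": [0,0,0],"dr": [0,0,0]}
    - {"delta_pos": [0,0,0],"dr": [0,0,0]}
    - {"delta_pos": [0,0,0],"dr": [0,0,0]}
    - {"delta_pos": [0,0,0],"dr": [0,0,0]}
    - {"delta_pos": [0,0,0],"dr": [0,0,0]}
    - {"delta_pos": [0,0,0],"dr": [0,0,0]}
    - {"delta_pos": [0,0,0],"dr": [0,0,0]}
  fingers: 1
  squeeze: 45

```text
time_s: 5.4
ee_pos: [0.511, 0.2221, 0.0697]
eef_rot: [2.793, 0.002, 0.171]
force: [0.0, -0.1, -0.3]
grip_width: 0.0336
```

```bash
python3 - <<'E'
from h import *
o=ctrl.get_obs();print(o["time_s"],o["ee_pos"],o["eef_rot"],o["force"],o["grip_width"])
i,im=snap("wrist","w5")
E
```

```text
5.4 [0.51103131 0.22210999 0.06972023] [2.79285126e+00 1.77457304e-03 1.70676777e-01] [ 0.03477372 -0.10602072 -0.29213956] 0.03362024564148941
```

View pics/w5.png

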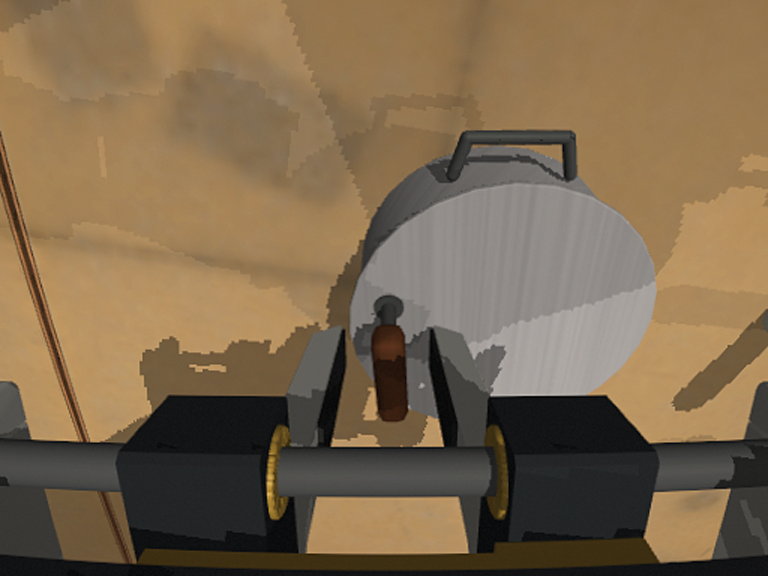

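Call:
jog_arm:
  increments:
    - {"delta_pos": [0,0,0],"dr": [0,0,0]}
    - {"delta_pos": [0,0,0],"dr": [0,0,0]}
    - {"delta_pos": [0,0,0],"dr": [0,0,0]}
    - {"delta_pos": [0,0,0],"dr": [0,0,0]}
    - {"delta_pos": [0,0,0],"dr": [0,0,0]}
    - {"delta_pos": [0,0,0],"dr": [0,0,0]}

```text
time_s: 6.05
ee_pos: [0.511, 0.2221, 0.0697]
eef_rot: [2.793, 0.002, 0.171]
force: [0.3, -0.8, 0.9]
grip_width: 0.0118
```

```bash
python3 - <<'E'
from h import *
from scipy.spatial.transform import Rotation as Ro
o=ctrl.get_obs();R=Ro.from_euler("xyz",o["eef_rot"]).as_matrix()
print(o["time_s"],o["ee_pos"],o["eef_rot"],o["force"],o["grip_width"])
u=R[:,0].copy();u[2]=0;u/=np.linalg.norm(u); ax=np.array([-u[1],u[0],0]) # lid y
h=o["ee_pos"]-.008*R[:,2]
piv=h+u*.109; piv[2]=.048
print("pivot",piv)
for a in(6,12,18,24):
    rv=ax*np.radians(a); Q=Ro.from_rotvec(rv)
    # raise handle side: check sign
    n=Q.apply(o["ee_pos"]-piv)+piv-o["ee_pos"]
    print(a,"dpos",(n/.25).round(3),"dr",(rv/.5).round(3))
E
```

```text
6.05 [0.51099714 0.22211243 0.06968012] [2.79284185e+00 1.90029136e-03 1.70683057e-01] [ 0.3401912  -0.76762411  0.86869003] 0.011842177474919469
pivot [0.61796298 0.24332318 0.048     ]
6 dpos [0.011 0.002 0.045] dr [-0.036  0.206  0.   ]
12 dpos [0.027 0.005 0.089] dr [-0.071  0.413  0.   ]
18 dpos [0.047 0.008 0.131] dr [-0.107  0.619  0.   ]
24 dpos [0.072 0.012 0.17 ] dr [-0.142  0.826  0.   ]
```

```bash
python3 - <<'E'
from h import *
from scipy.spatial.transform import Rotation as Ro
o=ctrl.get_obs();R=Ro.from_euler("xyz",o["eef_rot"]).as_matrix()
u=R[:,0].copy();u[2]=0;u/=np.linalg.norm(u); ax=np.array([-u[1],u[0],0])
piv=o["ee_pos"]-.008*R[:,2]+u*.106; piv[2]=.048
for a in(3,6,9,12,15,18,20,22):
    rv=ax*np.radians(a); n=Ro.from_rotvec(rv).apply(o["ee_pos"]-piv)+piv-o["ee_pos"]
    print(a,(n/.25).round(3),(rv/.5).round(3))
E
```

```text
3 [0.005 0.001 0.022] [-0.018  0.103  0.   ]
6 [0.011 0.002 0.044] [-0.036  0.206  0.   ]
9 [0.019 0.003 0.065] [-0.053  0.31   0.   ]
12 [0.027 0.005 0.086] [-0.071  0.413  0.   ]
15 [0.036 0.006 0.107] [-0.089  0.516  0.   ]
18 [0.047 0.008 0.127] [-0.107  0.619  0.   ]
20 [0.054 0.009 0.14 ] [-0.119  0.688  0.   ]
22 [0.062 0.011 0.153] [-0.13   0.757  0.   ]
```

Call:
jog_arm:
  increments:
    - {"delta_pos": [0.003,0,0.011],"dr": [-0.009,0.051,0]}
    - {"delta_pos": [0.005,0.001,0.021],"dr": [-0.018,0.103,0]}
    - {"delta_pos": [0.008,0.001,0.032],"dr": [-0.027,0.155,0]}
    - {"delta_pos": [0.011,0.002,0.043],"dr": [-0.036,0.206,0]}
    - {"delta_pos": [0.015,0.002,0.053],"dr": [-0.045,0.258,0]}
    - {"delta_pos": [0.019,0.003,0.064],"dr": [-0.053,0.31,0]}
    - {"delta_pos": [0.023,0.004,0.074],"dr": [-0.062,0.361,0]}
    - {"delta_pos": [0.027,0.005,0.085],"dr": [-0.071,0.413,0]}
    - {"delta_pos": [0.031,0.005,0.095],"dr": [-0.08,0.465,0]}
    - {"delta_pos": [0.036,0.006,0.106],"dr": [-0.089,0.516,0]}
    - {"delta_pos": [0.042,0.007,0.116],"dr": [-0.098,0.567,0]}
    - {"delta_pos": [0.047,0.008,0.126],"dr": [-0.107,0.619,0]}
    - {"delta_pos": [0.054,0.009,0.139],"dr": [-0.119,0.688,0]}
    - {"delta_pos": [0.054,0.009,0.139],"dr": [-0.119,0.688,0]}
    - {"delta_pos": [0.054,0.009,0.139],"dr": [-0.119,0.688,0]}

```text
time_s: 7.55
ee_pos: [0.5245, 0.2243, 0.1041]
eef_rot: [2.793, 0.35, 0.171]
force: [-0.1, -0.4, -0.8]
grip_width: 0.0115
```

```bash
python3 - <<'E'
from h import *
o=ctrl.get_obs();print(o["time_s"],o["ee_pos"],o["eef_rot"],o["force"],o["moment"],o["grip_width"])
snap("wrist","w6"); snap("scene","s6",(130,130,310,290),4)
E
```

```text
7.55 [0.52449659 0.22429541 0.1040725 ] [2.79250567 0.35025922 0.17050782] [-0.11301444 -0.37663809 -0.75922691] [ 0.2696141  -0.33671138 -0.03326785] 0.011476429167853254
```

View pics/w6.png

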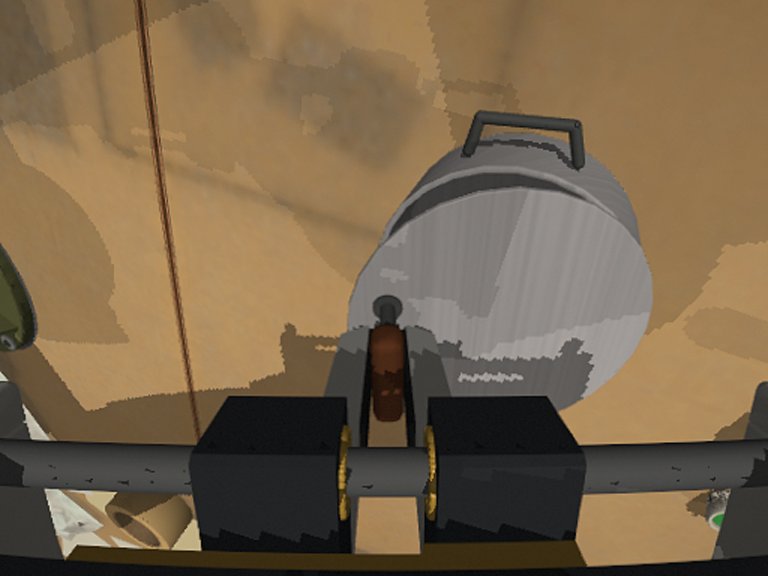

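View pics/s6.png

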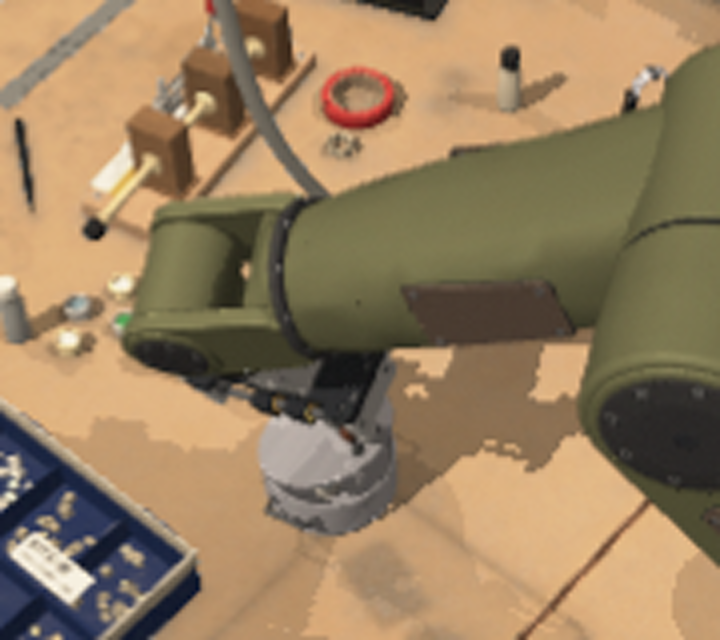

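Call:
jog_arm:
  increments:
    - {"delta_pos": [0,0,0.04],"dr": [0,0,0]}
    - {"delta_pos": [0,0,0.1],"dr": [0,0,0]}
    - {"delta_pos": [-0.05,0,0.18],"dr": [0,0,0]}
    - {"delta_pos": [-0.12,0,0.24],"dr": [0.02,-0.1,0]}
    - {"delta_pos": [-0.2,0,0.24],"dr": [0.04,-0.22,0]}
    - {"delta_pos": [-0.3,0,0.24],"dr": [0.06,-0.36,0]}
    - {"delta_pos": [-0.38,0,0.22],"dr": [0.085,-0.5,0]}
    - {"delta_pos": [-0.44,0,0.2],"dr": [0.105,-0.61,0]}
    - {"delta_pos": [-0.48,0,0.18],"dr": [0.119,-0.688,0]}
    - {"delta_pos": [-0.48,0,0.16],"dr": [0.119,-0.688,0]}
    - {"delta_pos": [-0.48,0,0.16],"dr": [0.119,-0.688,0]}
    - {"delta_pos": [-0.48,0,0.16],"dr": [0.119,-0.688,0]}

```text
time_s: 8.85
ee_pos: [0.4052, 0.2244, 0.145]
eef_rot: [2.793, 0.002, 0.17]
force: [0.4, -0.8, -1.2]
grip_width: 0.0116
```

```bash
python3 - <<'E'
from h import *
o=ctrl.get_obs();print(o["time_s"],o["ee_pos"],o["eef_rot"],o["force"],o["moment"],o["grip_width"])
snap("wrist","w7"); snap("top","t7")
E
```

```text
8.85 [0.40521319 0.22443781 0.14496074] [2.79303194e+00 1.94486078e-03 1.70289407e-01] [ 0.414827  -0.7659268 -1.2453996] [ 0.2337903  -0.00555999 -0.01043185] 0.011583433865040566
```

View pics/w7.png

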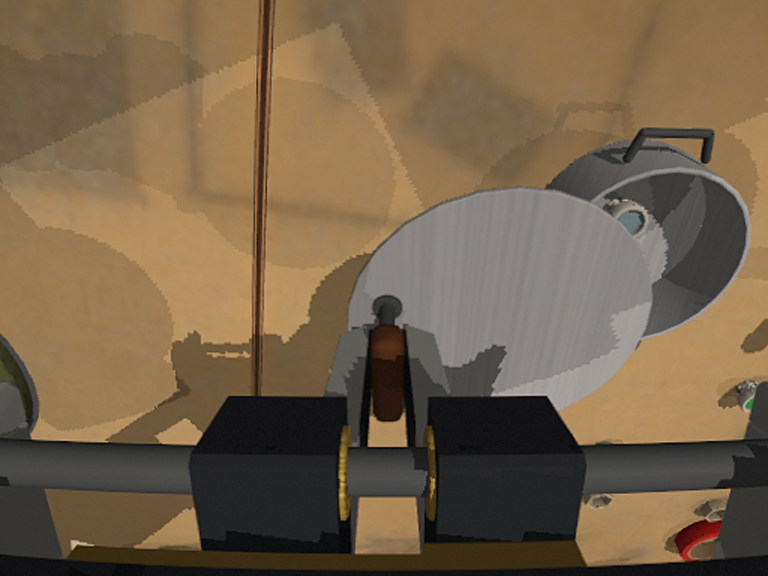

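View pics/t7.png

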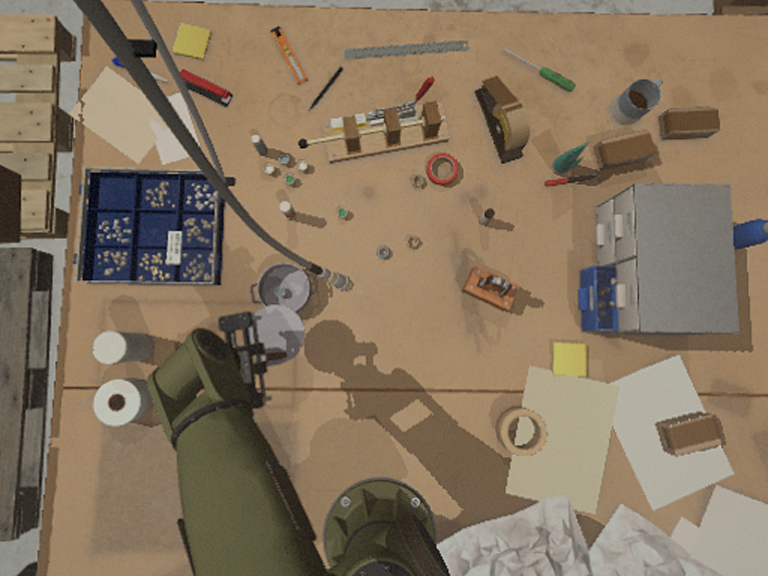

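Call:
jog_arm:
  increments:
    - {"delta_pos": [-0.02,-0.12,0],"dr": [0,0,0]}
    - {"delta_pos": [-0.02,-0.28,0],"dr": [0,0,0]}
    - {"delta_pos": [-0.02,-0.44,0],"dr": [0,0,0]}
    - {"delta_pos": [-0.02,-0.6,0],"dr": [0,0,0]}
    - {"delta_pos": [-0.02,-0.76,0],"dr": [0,0,0]}
    - {"delta_pos": [-0.02,-0.9,0],"dr": [0,0,0]}
    - {"delta_pos": [-0.02,-1.0,-0.08],"dr": [0,0,0]}
    - {"delta_pos": [-0.02,-1.0,-0.16],"dr": [0,0,0]}
    - {"delta_pos": [-0.02,-1.0,-0.24],"dr": [0,0,0]}
    - {"delta_pos": [-0.02,-1.0,-0.3],"dr": [0,0,0]}
    - {"delta_pos": [-0.02,-1.0,-0.35],"dr": [0,0,0]}
    - {"delta_pos": [-0.02,-1.0,-0.39],"dr": [0,0,0]}
    - {"delta_pos": [-0.02,-1.0,-0.42],"dr": [0,0,0]}
    - {"delta_pos": [-0.02,-1.0,-0.43],"dr": [0,0,0]}
    - {"delta_pos": [-0.02,-1.0,-0.44],"dr": [0,0,0]}
    - {"delta_pos": [-0.02,-1.0,-0.45],"dr": [0,0,0]}
    - {"delta_pos": [-0.02,-1.0,-0.455],"dr": [0,0,0]}
    - {"delta_pos": [-0.02,-1.0,-0.46],"dr": [0,0,0]}
    - {"delta_pos": [-0.02,-1.0,-0.46],"dr": [0,0,0]}

```text
time_s: 10.85
ee_pos: [0.3996, -0.0256, 0.0295]
eef_rot: [2.793, 0.002, 0.171]
force: [-0.0, -0.1, -1.8]
grip_width: 0.0117
```

```bash
python3 - <<'E'
from h import *
o=ctrl.get_obs();print(o["time_s"],o["ee_pos"],o["eef_rot"],o["force"],o["moment"],o["grip_width"])
snap("wrist","w8"); snap("scene","s8",(200,160,400,310),4)
E
```

```text
10.85 [ 0.39955021 -0.02564221  0.02947237] [2.79280673e+00 1.70165501e-03 1.70691468e-01] [-0.02752867 -0.13720773 -1.75158061] [ 0.20031383  0.02966816 -0.04591047] 0.01169257896877537
```

View pics/w8.png

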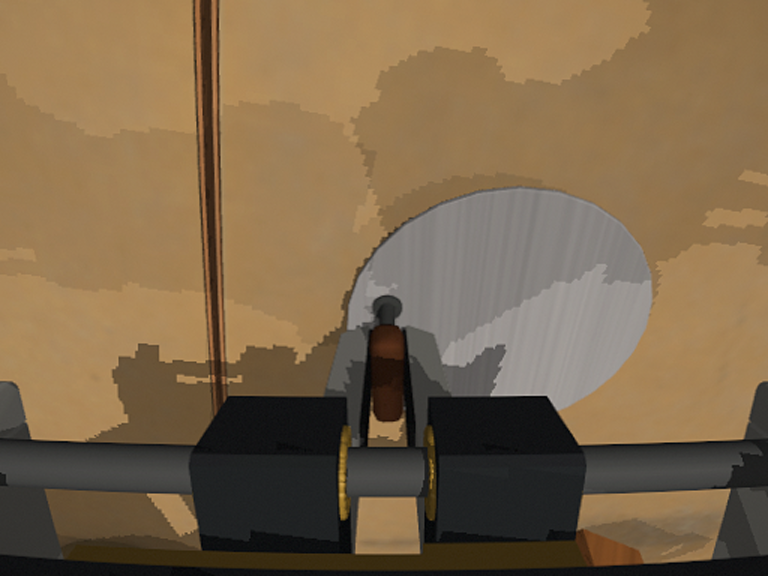

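View pics/s8.png

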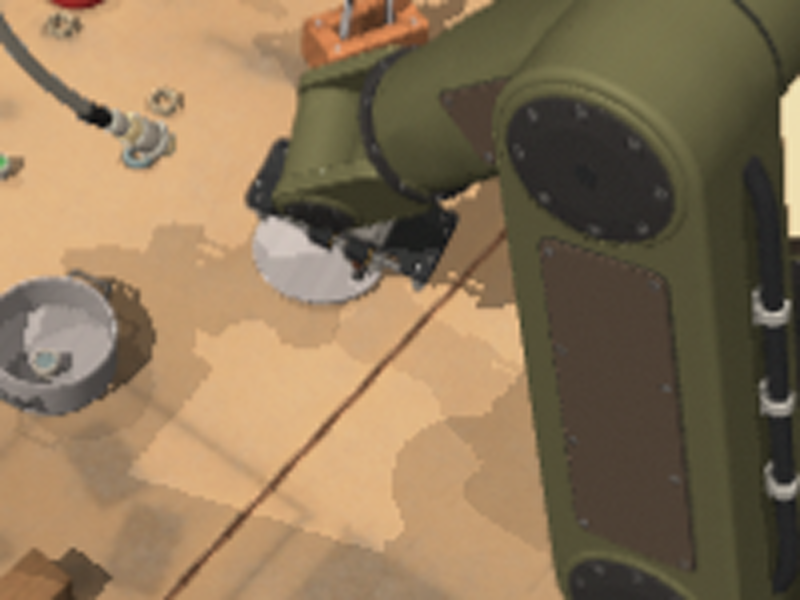

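Call:
jog_arm:
  increments:
    - {"delta_pos": [0,0,-0.002],"dr": [0,0,0]}
    - {"delta_pos": [0,0,-0.004],"dr": [0,0,0]}
    - {"delta_pos": [0,0,-0.006],"dr": [0,0,0]}
    - {"delta_pos": [0,0,-0.007],"dr": [0,0,0]}
    - {"delta_pos": [0,0,-0.007],"dr": [0,0,0]}
    - {"delta_pos": [0,0,-0.007],"dr": [0,0,0]}

```text
time_s: 11.55
ee_pos: [0.3995, -0.0257, 0.0277]
eef_rot: [2.793, 0.002, 0.171]
force: [-0.3, -0.3, -1.5]
grip_width: 0.0118
```

Call:
jog_arm:
  increments:
    - {"delta_pos": [0,0,-0.002],"dr": [0,0,0]}
    - {"delta_pos": [0,0,-0.004],"dr": [0,0,0]}
    - {"delta_pos": [0,0,-0.004],"dr": [0,0,0]}
    - {"delta_pos": [0,0,-0.004],"dr": [0,0,0]}

```text
time_s: 11.95
ee_pos: [0.3996, -0.0257, 0.0276]
eef_rot: [2.792, 0.002, 0.17]
force: [-10.3, 4.1, 20.5]
grip_width: 0.0118
```

Call:
jog_arm:
  increments:
    - {"delta_pos": [0,0,0.003],"dr": [0,0,0]}
    - {"delta_pos": [0,0,0.003],"dr": [0,0,0]}
    - {"delta_pos": [0,0,0.003],"dr": [0,0,0]}

```text
time_s: 12.25
ee_pos: [0.3997, -0.0256, 0.0276]
eef_rot: [2.793, 0.001, 0.171]
force: [-2.2, 2.8, 6.8]
grip_width: 0.012
```

Call:
jog_arm:
  increments:
    - {"delta_pos": [0,0,0],"dr": [0,0,0]}
    - {"delta_pos": [0,0,0],"dr": [0,0,0]}
    - {"delta_pos": [0,0,0],"dr": [0,0,0]}
    - {"delta_pos": [0,0,0],"dr": [0,0,0]}
    - {"delta_pos": [0,0,0],"dr": [0,0,0]}
    - {"delta_pos": [0,0,0],"dr": [0,0,0]}
  fingers: 0.1

```text
time_s: 12.85
ee_pos: [0.3995, -0.0257, 0.0274]
eef_rot: [2.793, 0.002, 0.171]
force: [-0.4, 0.8, -0.3]
grip_width: 0.042
```

```bash
python3 - <<'E'
from h import *
o=ctrl.get_obs();print(o["time_s"],o["ee_pos"],o["eef_rot"],o["force"],o["grip_width"])
snap("wrist","w9")
E
```

```text
12.85 [ 0.39949467 -0.02566015  0.02741254] [2.79284951e+00 1.86732698e-03 1.70645386e-01] [-0.36740634  0.76729626 -0.33956275] 0.041973980738781995
```

View pics/w9.png

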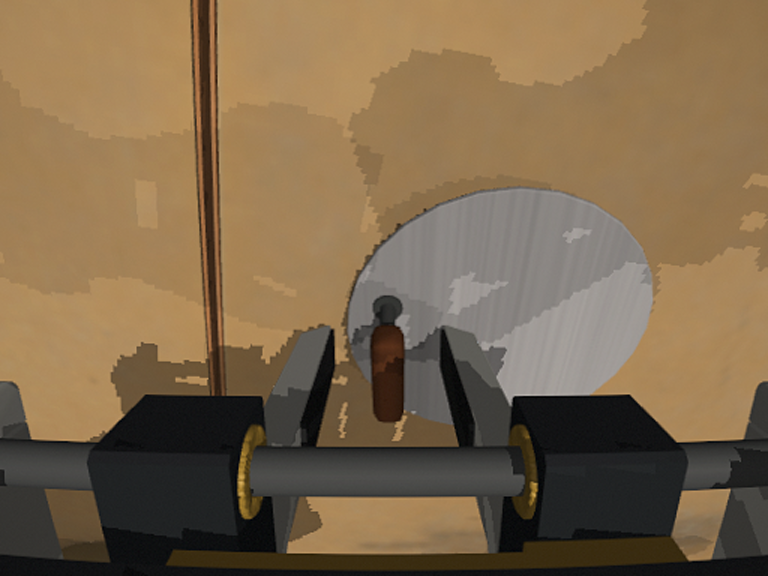

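Call:
jog_arm:
  increments:
    - {"delta_pos": [-0.005,0.03,0.09],"dr": [0,0,0]}
    - {"delta_pos": [-0.01,0.07,0.19],"dr": [0,0,0]}
    - {"delta_pos": [-0.015,0.1,0.28],"dr": [0,0,0]}
    - {"delta_pos": [-0.02,0.13,0.38],"dr": [0.0,0,0]}
    - {"delta_pos": [-0.02,0.13,0.5],"dr": [0.23,0.04,0]}
    - {"delta_pos": [-0.02,0.13,0.55],"dr": [0.46,0.08,0]}
    - {"delta_pos": [-0.02,0.13,0.55],"dr": [0.688,0.115,0]}
    - {"delta_pos": [-0.02,0.13,0.55],"dr": [0.688,0.115,0]}
    - {"delta_pos": [-0.02,0.13,0.55],"dr": [0.688,0.115,0]}
  fingers: -1

```text
time_s: 13.8
ee_pos: [0.3942, 0.0063, 0.1646]
eef_rot: [3.139, 0.001, 0.169]
force: [0.5, 0.0, -0.2]
grip_width: 0.094
```

Call:
jog_arm:
  increments:
    - {"delta_pos": [0.05,-0.16,0.1],"dr": [0,0,0.25]}
    - {"delta_pos": [0.1,-0.32,0.2],"dr": [0,0,0.5]}
    - {"delta_pos": [0.15,-0.5,0.26],"dr": [0,0,0.75]}
    - {"delta_pos": [0.22,-0.66,0.26],"dr": [0,0,0.97]}
    - {"delta_pos": [0.22,-0.83,0.26],"dr": [0,0,0.97]}
    - {"delta_pos": [0.22,-0.83,0.26],"dr": [0,0,0.97]}

```text
time_s: 14.4
ee_pos: [0.4493, -0.2034, 0.2287]
eef_rot: [-3.142, 0.004, 0.653]
force: [0.1, 0.6, -1.1]
grip_width: 0.0939
```

Call:
jog_arm:
  increments:
    - {"delta_pos": [0.15,-0.07,0],"dr": [0,0,0.25]}
    - {"delta_pos": [0.3,-0.14,0],"dr": [0,0,0.5]}
    - {"delta_pos": [0.46,-0.21,0],"dr": [0,0,0.75]}
    - {"delta_pos": [0.46,-0.21,-0.05],"dr": [0,0,0.97]}
    - {"delta_pos": [0.46,-0.21,-0.1],"dr": [0,0,0.97]}
    - {"delta_pos": [0.46,-0.21,-0.1],"dr": [0,0,0.97]}
    - {"delta_pos": [0.46,-0.21,-0.1],"dr": [0,0,0.97]}
    - {"delta_pos": [0.46,-0.21,-0.1],"dr": [0,0,0.97]}

```text
time_s: 15.2
ee_pos: [0.5644, -0.2528, 0.2061]
eef_rot: [3.14, 0.001, 1.14]
force: [-0.2, -0.1, 0.8]
grip_width: 0.0939
```

```bash
python3 - <<'E'
from h import *
o=ctrl.get_obs();print(o["time_s"],o["ee_pos"],o["eef_rot"],o["qpos"].round(2),o["force"],o["grip_width"])
i,_=snap("wrist","w10");np.save("pics/w10info.npy",i,allow_pickle=True)
snap("top","t10",(100,130,400,330),2.6)
E
```

```text
15.2 [ 0.56442599 -0.25281787  0.20606514] [3.14021790e+00 5.00213267e-04 1.13953570e+00] [-0.48  0.46  1.33 -0.    1.35 -1.62] [-0.15374062 -0.07184504  0.8498536 ] 0.09391485718142213
```

View pics/w10.png

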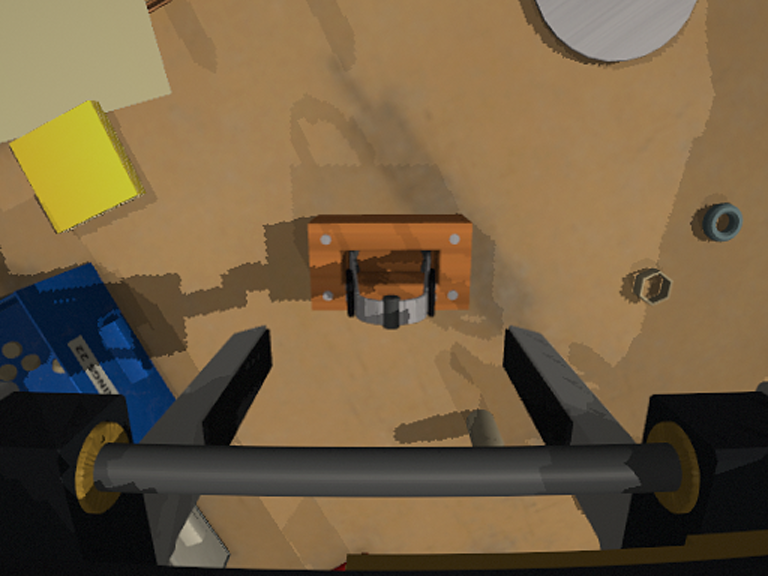

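View pics/t10.png

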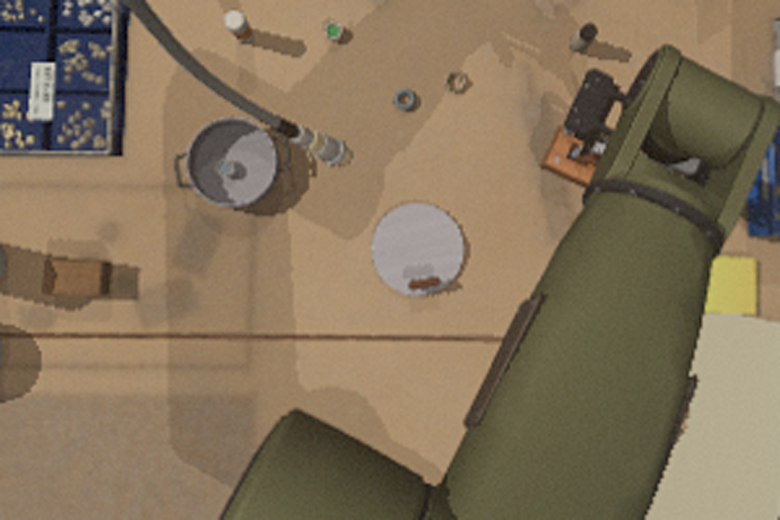

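```bash
python3 - <<'E'
from h import *
from scipy.spatial.transform import Rotation as Ro
i=np.load("pics/w10info.npy",allow_pickle=True).item();o=ctrl.get_obs();R=Ro.from_euler("xyz",o["eef_rot"]).as_matrix()
T=lambda uv,z:(R.T@(atz(i,np.array(uv)/1.5,z)-o["ee_pos"])).round(4)
print("pin",T((391,300),.153),T((391,325),.148), "plates", T((351,290),.125),T((432,290),.125))
print("screws",np.mean([T(u,.05) for u in[(326,240),(455,240),(328,296),(453,296)]],0))
t=ctrl.camera_info("top")
for uv in[(230/2.6+100,171/2.6+130),(286/1.5,298/1.5)]: print("aer",atz(t,uv,.022))
c=np.array([232,163])/2.6+[100,130];print("pot",atz(t,c,.048))
E
```

```text
pin [ 0.0026 -0.0072  0.0529] [0.0027 0.0074 0.0579] plates [-0.0188 -0.0043  0.0809] [ 0.025  -0.0043  0.0809]
screws [0.003125 0.001325 0.155925]
aer [0.54500967 0.2340839  0.022     ]
aer [0.53490384 0.22604516 0.022     ]
pot [0.55332451 0.227178   0.048     ]
```

Call:
jog_arm:
  increments:
    - {"delta_pos": [0.008,0.008,-0.08],"dr": [0,0,0]}
    - {"delta_pos": [0.008,0.008,-0.16],"dr": [0,0,0]}
    - {"delta_pos": [0.008,0.008,-0.24],"dr": [0,0,0]}
    - {"delta_pos": [0.008,0.008,-0.32],"dr": [0,0,0]}
    - {"delta_pos": [0.008,0.008,-0.38],"dr": [0,0,0]}
    - {"delta_pos": [0.008,0.008,-0.42],"dr": [0,0,0]}
    - {"delta_pos": [0.008,0.008,-0.42],"dr": [0,0,0]}
    - {"delta_pos": [0.008,0.008,-0.42],"dr": [0,0,0]}
    - {"delta_pos": [0.008,0.008,-0.42],"dr": [0,0,0]}

```text
time_s: 16.2
ee_pos: [0.5669, -0.2513, 0.101]
eef_rot: [3.14, 0.0, 1.141]
force: [0.3, -0.4, -0.4]
grip_width: 0.0939
```

Call:
jog_arm:
  increments:
    - {"delta_pos": [0,0,0],"dr": [0,0,0]}
    - {"delta_pos": [0,0,0],"dr": [0,0,0]}
    - {"delta_pos": [0,0,0],"dr": [0,0,0]}
    - {"delta_pos": [0,0,0],"dr": [0,0,0]}
    - {"delta_pos": [0,0,0],"dr": [0,0,0]}
    - {"delta_pos": [0,0,0],"dr": [0,0,0]}
    - {"delta_pos": [0,0,0],"dr": [0,0,0]}
    - {"delta_pos": [0,0,0],"dr": [0,0,0]}
  fingers: 0.0
  squeeze: 4

```text
time_s: 17.0
ee_pos: [0.5665, -0.2511, 0.0999]
eef_rot: [-3.141, -0.0, 1.141]
force: [0.1, -0.6, -0.4]
grip_width: 0.0506
```

```bash
python3 - <<'E'
from h import *
o=ctrl.get_obs();print(o["time_s"],o["ee_pos"],o["eef_rot"],o["force"],o["grip_width"])
snap("wrist","w11")
E
```

```text
17.0 [ 0.56650153 -0.25112477  0.09986926] [-3.14148712e+00 -1.81698132e-05  1.14101500e+00] [ 0.06769051 -0.57776716 -0.35295885] 0.05057370315999859
```

View pics/w11.png

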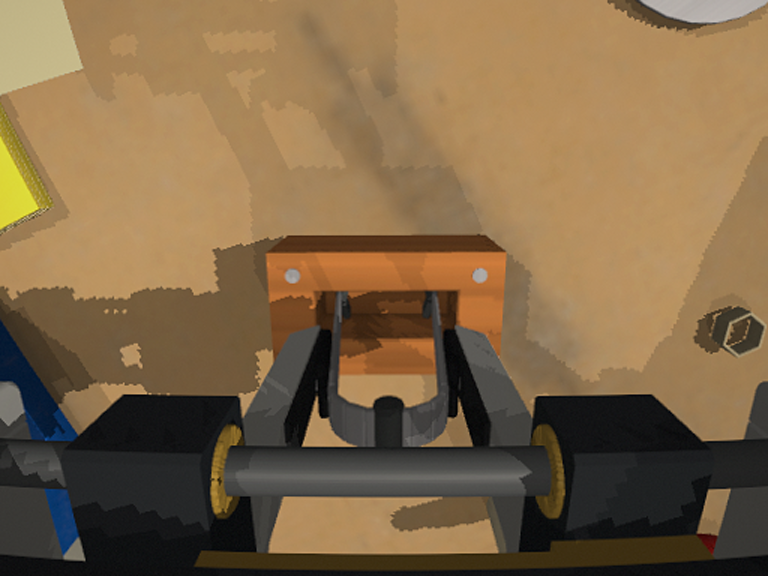

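Call:
jog_arm:
  increments:
    - {"delta_pos": [0,0,0],"dr": [0,0,0]}
    - {"delta_pos": [0,0,0],"dr": [0,0,0]}
    - {"delta_pos": [0,0,0],"dr": [0,0,0]}
    - {"delta_pos": [0,0,0],"dr": [0,0,0]}
  fingers: -0.03
  squeeze: 10

```text
time_s: 17.45
ee_pos: [0.5665, -0.2512, 0.0999]
eef_rot: [-3.142, 0.0, 1.141]
force: [0.3, 0.6, -1.7]
grip_width: 0.0489
```

Call:
jog_arm:
  increments:
    - {"delta_pos": [0,0,0.08],"dr": [0,0,0]}
    - {"delta_pos": [0,0,0.18],"dr": [0,0,0]}
    - {"delta_pos": [0,0,0.3],"dr": [0,0,0]}
    - {"delta_pos": [0,0,0.4],"dr": [0,0,0]}
    - {"delta_pos": [-0.1,0.1,0.48],"dr": [0,0,0]}
    - {"delta_pos": [-0.2,0.22,0.5],"dr": [0,0,0]}
    - {"delta_pos": [-0.32,0.36,0.5],"dr": [0,0,0]}
    - {"delta_pos": [-0.44,0.52,0.5],"dr": [0,0,0]}
    - {"delta_pos": [-0.54,0.66,0.5],"dr": [0,0,0]}
    - {"delta_pos": [-0.6,0.76,0.5],"dr": [0,0,0]}
    - {"delta_pos": [-0.6,0.8,0.5],"dr": [0,0,0]}
    - {"delta_pos": [-0.6,0.8,0.5],"dr": [0,0,0]}

```text
time_s: 18.65
ee_pos: [0.4168, -0.0505, 0.2254]
eef_rot: [3.14, -0.0, 1.143]
force: [0.6, 0.7, -0.8]
grip_width: 0.0487
```

Call:
jog_arm:
  increments:
    - {"delta_pos": [0,0.12,0],"dr": [0,0,0]}
    - {"delta_pos": [0,0.28,0],"dr": [0,0,0]}
    - {"delta_pos": [0,0.44,0],"dr": [0,0,0]}
    - {"delta_pos": [0,0.6,0],"dr": [0,0,0]}
    - {"delta_pos": [0,0.76,0],"dr": [0,0,0]}
    - {"delta_pos": [0,0.9,0],"dr": [0,0,0]}
    - {"delta_pos": [0,1.0,0],"dr": [0,0,0]}
    - {"delta_pos": [0,1.0,0],"dr": [0,0,0]}
    - {"delta_pos": [0,1.0,0],"dr": [0,0,0]}

```text
time_s: 19.55
ee_pos: [0.4172, 0.1985, 0.2245]
eef_rot: [-3.141, 0.001, 1.141]
force: [-0.7, -0.5, -0.8]
grip_width: 0.0483
```

```bash
python3 - <<'E'
from h import *
o=ctrl.get_obs();print(o["time_s"],o["ee_pos"],o["eef_rot"],o["qpos"].round(2),o["force"],o["grip_width"])
i,_=snap("wrist","w12");np.save("pics/w12info.npy",i,allow_pickle=True)
snap("top","t12",(140,150,300,260),4.8)
snap("scene","s12",(140,160,300,290),4.5)
E
```

```text
19.55 [0.41716963 0.19846284 0.22452687] [-3.14120898e+00  7.44891826e-04  1.14139044e+00] [ 0.36  0.1   1.75 -0.    1.3  -0.78] [-0.73732735 -0.48287508 -0.75656754] 0.04827861797902246
```

View pics/w12.png

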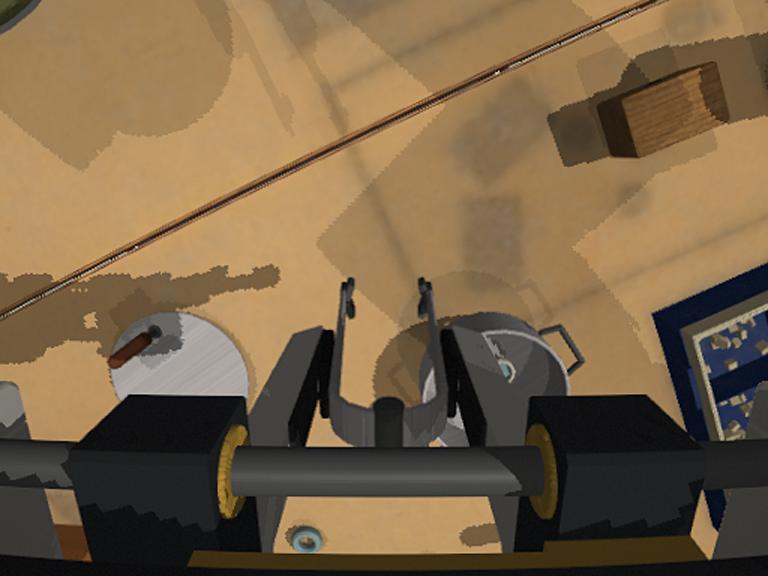

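View pics/t12.png

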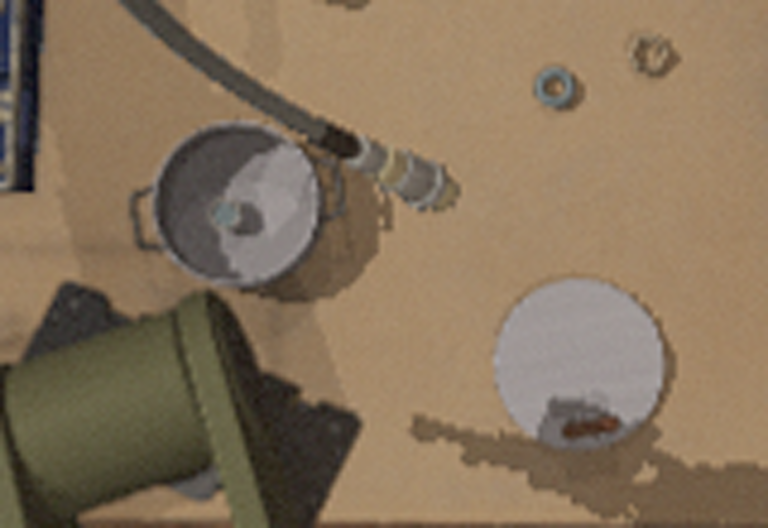

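View pics/s12.png

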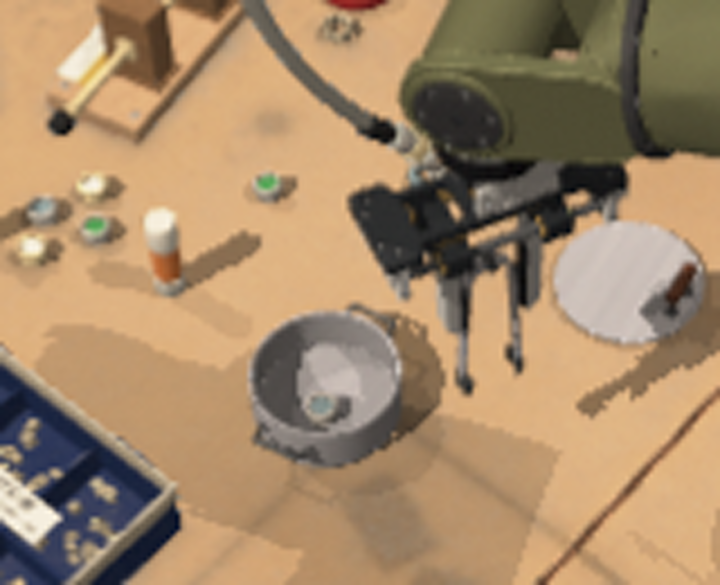

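```bash
python3 - <<'E'
from h import *
from scipy.spatial.transform import Rotation as Ro
t=ctrl.camera_info("top");s=ctrl.camera_info("scene");w=np.load("pics/w12info.npy",allow_pickle=True).item()
T=lambda a,b:((a+.5)/4.8+140-.5,(b+.5)/4.8+150-.5); S=lambda a,b:((a+.5)/4.5+140-.5,(b+.5)/4.5+160-.5)
print("aer",atz(t,T(227,212),.022),atz(s,S(320,404),.022),tri([ray(t,T(227,212)),ray(s,S(320,404))]))
print("pot",atz(t,T(238,205),.048),atz(s,S(326,372),.048))
print("aer wrist right edge",atz(w,np.array((515,382))/1.5,.02),atz(w,np.array((486,330))/1.5,.02))
o=ctrl.get_obs();R=Ro.from_euler("xyz",o["eef_rot"]).as_matrix()
# tips: triangulate-ish: assume 98 below grasp
for uv in[(349,315),(431,315),(350,283),(425,283)]:
    for z in(.124,.14): print(uv,z,(R.T@(atz(w,np.array(uv)/1.5,z)-o["ee_pos"])).round(4))
E
```

```text
aer [0.55198566 0.23979007 0.022     ] [0.54866788 0.2475876  0.022     ] [0.55362442 0.24219946 0.01087958]
pot [0.55463666 0.22737066 0.048     ] [0.55241089 0.23442656 0.048     ]
aer wrist right edge [0.56561238 0.25174413 0.02      ] [0.51070915 0.24626708 0.02      ]
(349, 315) 0.124 [-0.0214  0.0167  0.1009]
(349, 315) 0.14 [-0.0201  0.0112  0.0849]
(431, 315) 0.124 [0.0271 0.0166 0.1009]
(431, 315) 0.14 [0.0256 0.0111 0.0849]
(350, 283) 0.124 [-0.0205 -0.0029  0.1009]
(350, 283) 0.14 [-0.0192 -0.0072  0.0849]
(425, 283) 0.124 [ 0.0231 -0.003   0.1009]
(425, 283) 0.14 [ 0.0218 -0.0073  0.0849]
```

Call:
jog_arm:
  increments:
    - {"delta_pos": [0,0,0],"dr": [-0.06,-0.13,0]}
    - {"delta_pos": [0.08,0.05,0],"dr": [-0.117,-0.254,0]}
    - {"delta_pos": [0.18,0.1,-0.05],"dr": [-0.117,-0.254,0]}
    - {"delta_pos": [0.3,0.15,-0.1],"dr": [-0.117,-0.254,0]}
    - {"delta_pos": [0.4,0.18,-0.16],"dr": [-0.117,-0.254,0]}
    - {"delta_pos": [0.47,0.19,-0.2],"dr": [-0.117,-0.254,0]}
    - {"delta_pos": [0.5,0.195,-0.24],"dr": [-0.117,-0.254,0]}
    - {"delta_pos": [0.5,0.195,-0.26],"dr": [-0.117,-0.254,0]}
    - {"delta_pos": [0.5,0.195,-0.26],"dr": [-0.117,-0.254,0]}
    - {"delta_pos": [0.5,0.195,-0.26],"dr": [-0.117,-0.254,0]}

```text
time_s: 20.7
ee_pos: [0.5412, 0.2474, 0.1607]
eef_rot: [3.001, -0.0, 1.141]
force: [0.4, 0.1, -0.1]
grip_width: 0.0485
```

```bash
python3 - <<'E'
from h import *
o=ctrl.get_obs();print(o["time_s"],o["ee_pos"],o["eef_rot"],o["qpos"].round(2),o["force"],o["grip_width"])
i,_=snap("wrist","w13");np.save("pics/w13info.npy",i,allow_pickle=True)
snap("top","t13",(130,130,330,260),3.9)
E
```

```text
20.7 [0.54115813 0.24744565 0.16068396] [ 3.00130846e+00 -2.76008635e-04  1.14094813e+00] [ 0.41  0.4   1.53 -0.12  1.12 -0.68] [ 0.42893012  0.08250565 -0.08364272] 0.048457083218629335
```

View pics/w13.png

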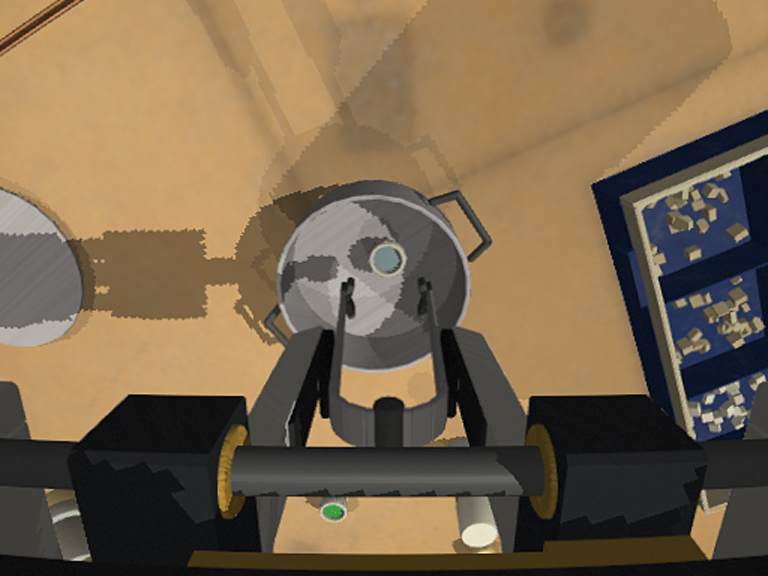

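View pics/t13.png

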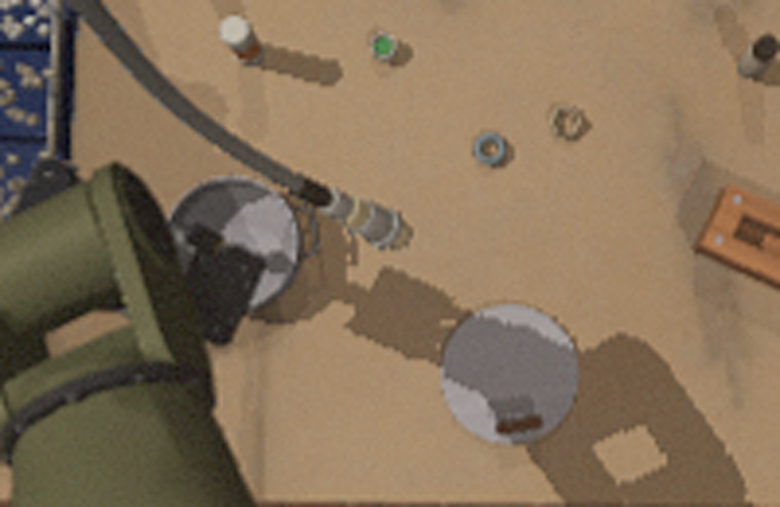

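```bash
python3 - <<'E'
from h import *
from scipy.spatial.transform import Rotation as Ro
i=np.load("pics/w13info.npy",allow_pickle=True).item();o=ctrl.get_obs();R=Ro.from_euler("xyz",o["eef_rot"]).as_matrix()
a=atz(i,np.array((386,260))/1.5,.022);print("aer",a)
print("rim l/r",[atz(i,np.array(u)/1.5,.048).round(4) for u in[(278,280),(470,280),(380,195)]])
# jaws in tool frame; tip low end 90mm, top 72mm ahead
for uv in[(348,282),(425,282)]:
    c,d=ray(i,np.array(uv)/1.5);c=R.T@(c-o["ee_pos"]);d=R.T@d
    for y in(-.01,0): k=(y-c[1])/d[1];print(uv,(c+k*d).round(4))
j=np.array([a[0],a[1],.0175]); print("TCP target", j-R@[0,0,.081+.0])
print("tool z",R[:,2], "aer in tool",R.T@(j-o["ee_pos"]))
E
```

```text
aer [0.55139343 0.24258622 0.022     ]
rim l/r [array([0.527 , 0.1813, 0.048 ]), array([0.5758, 0.2878, 0.048 ]), array([0.5056, 0.2599, 0.048 ])]
(348, 282) [-0.0204 -0.01    0.0763]
(348, 282) [-0.0236  0.      0.1141]
(425, 282) [ 0.0202 -0.01    0.0764]
(425, 282) [0.0233 0.     0.1142]
TCP target [0.54104568 0.24726679 0.09769985]
tool z [ 0.12774997 -0.05778483 -0.99012164] aer in tool [-0.00052366 -0.00895032  0.14356237]
```

Call:
jog_arm:
  increments:
    - {"delta_pos": [0,0,-0.04],"dr": [0,0,0]}
    - {"delta_pos": [0,0,-0.08],"dr": [0,0,0]}
    - {"delta_pos": [0,0,-0.12],"dr": [0,0,0]}
    - {"delta_pos": [0,0,-0.16],"dr": [0,0,0]}
    - {"delta_pos": [0,0,-0.2],"dr": [0,0,0]}
    - {"delta_pos": [0,0,-0.23],"dr": [0,0,0]}
    - {"delta_pos": [0,0,-0.248],"dr": [0,0,0]}
    - {"delta_pos": [0,0,-0.248],"dr": [0,0,0]}
    - {"delta_pos": [0,0,-0.248],"dr": [0,0,0]}

```text
time_s: 21.7
ee_pos: [0.5417, 0.2477, 0.0982]
eef_rot: [3.001, -0.0, 1.141]
force: [-0.3, -0.2, 0.1]
grip_width: 0.0486
```

```bash
python3 - <<'E'
from h import *
from scipy.spatial.transform import Rotation as Ro
o=ctrl.get_obs();print(o["time_s"],o["ee_pos"],o["eef_rot"],o["force"],o["grip_width"])
i,_=snap("wrist","w14",(170,100,360,300),3)
R=Ro.from_euler("xyz",o["eef_rot"]).as_matrix()
print("aer px",(proj(i,[[.5514,.2426,.022]])-[170,100])*3,"jaw tips px",(proj(i,[R@[x,y,z]+o["ee_pos"] for x in(-.023,.023) for y in(-.01,.01) for z in(.072,.09)])-[170,100])*3)
E
```

```text
21.7 [0.5416683  0.24768245 0.09820992] [ 3.00149799e+00 -3.06005980e-05  1.14101459e+00] [-0.3038339  -0.1568093   0.05211959] 0.04863831827127339
aer px [[260.10974773 299.66391732]] jaw tips px [[173.66292962 267.58163949]
 [179.57416535 250.7616655 ]
 [175.49189208 340.38863007]
 [181.15566891 319.24476751]
 [350.73537014 267.67160807]
 [345.09047885 250.84377248]
 [348.91111573 340.4858903 ]
 [343.50776686 319.33316779]]
```

View pics/w14.png

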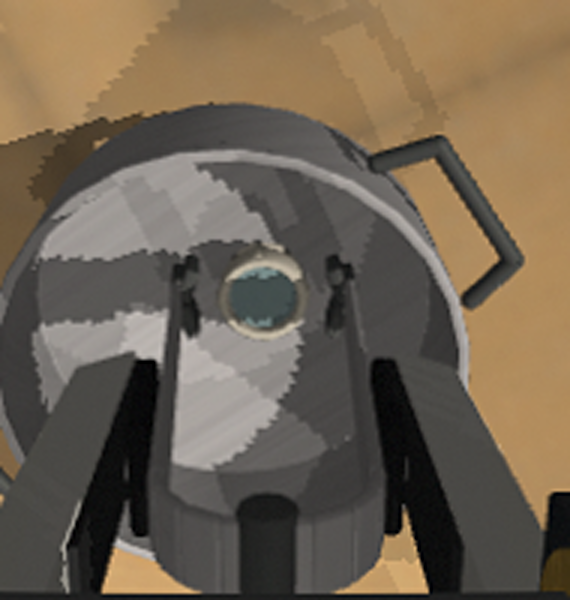

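Call:
jog_arm:
  increments:
    - {"delta_pos": [0,0,0],"dr": [0,0,0]}
    - {"delta_pos": [0,0,0],"dr": [0,0,0]}
    - {"delta_pos": [0,0,0],"dr": [0,0,0]}
    - {"delta_pos": [0,0,0],"dr": [0,0,0]}
    - {"delta_pos": [0,0,0],"dr": [0,0,0]}
    - {"delta_pos": [0,0,0],"dr": [0,0,0]}
  fingers: 0.2
  squeeze: 15

```text
time_s: 22.35
ee_pos: [0.5416, 0.2477, 0.0981]
eef_rot: [3.001, -0.0, 1.141]
force: [0.8, 0.9, 1.2]
grip_width: 0.0432
```

Call:
jog_arm:
  increments:
    - {"delta_pos": [0,0,0],"dr": [0,0,0]}
    - {"delta_pos": [0,0,0],"dr": [0,0,0]}
    - {"delta_pos": [0,0,0],"dr": [0,0,0]}
    - {"delta_pos": [0,0,0],"dr": [0,0,0]}
    - {"delta_pos": [0,0,0],"dr": [0,0,0]}
  fingers: 1
  squeeze: 35

```text
time_s: 22.85
ee_pos: [0.5416, 0.2477, 0.0981]
eef_rot: [3.002, -0.0, 1.141]
force: [0.9, 0.2, 2.8]
grip_width: 0.0422
```

```bash
python3 - <<'E'
from h import *
o=ctrl.get_obs();print(o["time_s"],o["ee_pos"],o["eef_rot"],o["force"],o["grip_width"])
i,_=snap("wrist","w15",(170,100,360,300),3)
E
```

```text
22.85 [0.54162281 0.24766027 0.09809059] [ 3.00150118e+00 -3.09674426e-05  1.14098567e+00] [0.8787426  0.17923062 2.79235326] 0.04218439534670506
```

View pics/w15.png

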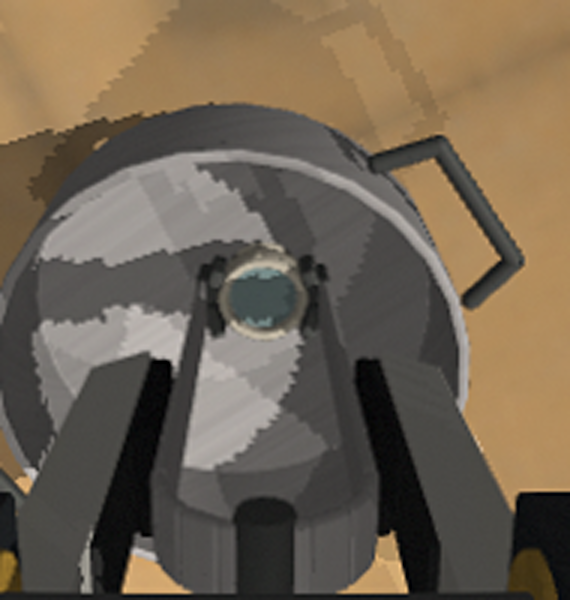

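Call:
jog_arm:
  increments:
    - {"delta_pos": [0,0,0.01],"dr": [0,0,0]}
    - {"delta_pos": [0,0,0.03],"dr": [0,0,0]}
    - {"delta_pos": [0,0,0.06],"dr": [0,0,0]}
    - {"delta_pos": [0,0,0.1],"dr": [0,0,0]}
    - {"delta_pos": [0,0,0.14],"dr": [0,0,0]}
    - {"delta_pos": [0,0,0.18],"dr": [0,0,0]}
    - {"delta_pos": [0,0,0.22],"dr": [0,0,0]}
    - {"delta_pos": [-0.02,0,0.27],"dr": [0,0,0]}
    - {"delta_pos": [-0.05,0,0.32],"dr": [0,0,0]}
    - {"delta_pos": [-0.09,0,0.37],"dr": [0,0,0]}
    - {"delta_pos": [-0.13,0,0.42],"dr": [0,0,0]}
    - {"delta_pos": [-0.17,0,0.46],"dr": [0,0,0]}
    - {"delta_pos": [-0.2,0,0.5],"dr": [0,0,0]}
    - {"delta_pos": [-0.22,0,0.53],"dr": [0,0,0]}
    - {"delta_pos": [-0.23,0,0.55],"dr": [0,0,0]}
    - {"delta_pos": [-0.23,0,0.56],"dr": [0,0,0]}
    - {"delta_pos": [-0.23,0,0.56],"dr": [0,0,0]}
    - {"delta_pos": [-0.23,0,0.56],"dr": [0,0,0]}
    - {"delta_pos": [-0.23,0,0.56],"dr": [0,0,0]}
    - {"delta_pos": [-0.23,0,0.56],"dr": [0,0,0]}

```text
time_s: 24.9
ee_pos: [0.484, 0.2475, 0.2376]
eef_rot: [3.002, 0.001, 1.141]
force: [-0.1, -0.3, -1.2]
grip_width: 0.0424
```

```bash
python3 - <<'E'
from h import *
o=ctrl.get_obs();print(o["time_s"],o["ee_pos"],o["eef_rot"],o["force"],o["grip_width"],o["joint_vel"].round(3))
i,_=snap("wrist","w16"); snap("scene","s16",(140,140,340,290),4); snap("top","t16")
E
```

```text
24.9 [0.48403516 0.24752359 0.23757558] [3.00216086e+00 7.53154486e-04 1.14085199e+00] [-0.1320384  -0.28245392 -1.15664741] 0.042393212637988564 [ 0.    -0.004 -0.    -0.     0.002 -0.001]
```

View pics/w16.png

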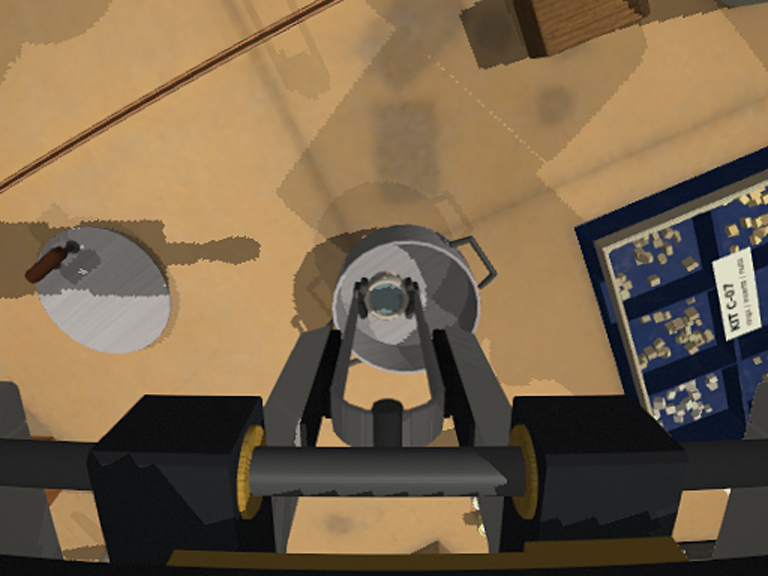

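View pics/s16.png

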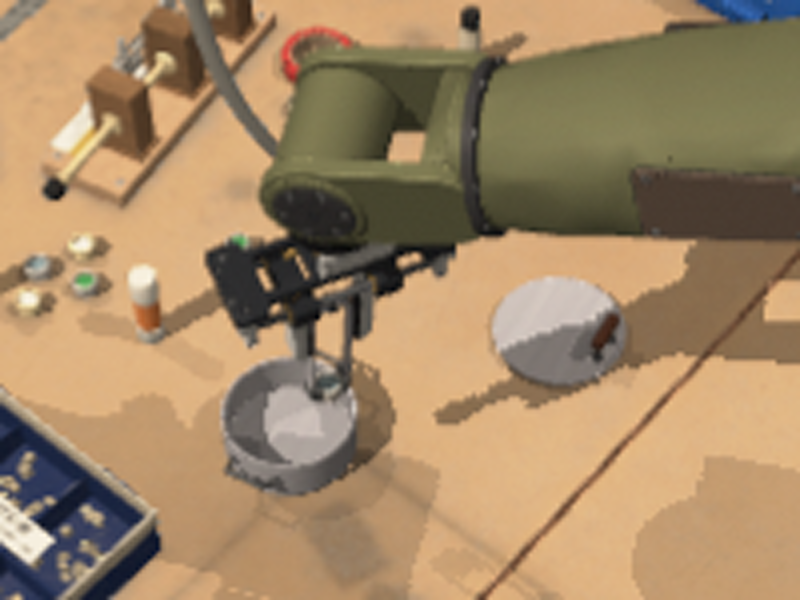

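View pics/t16.png

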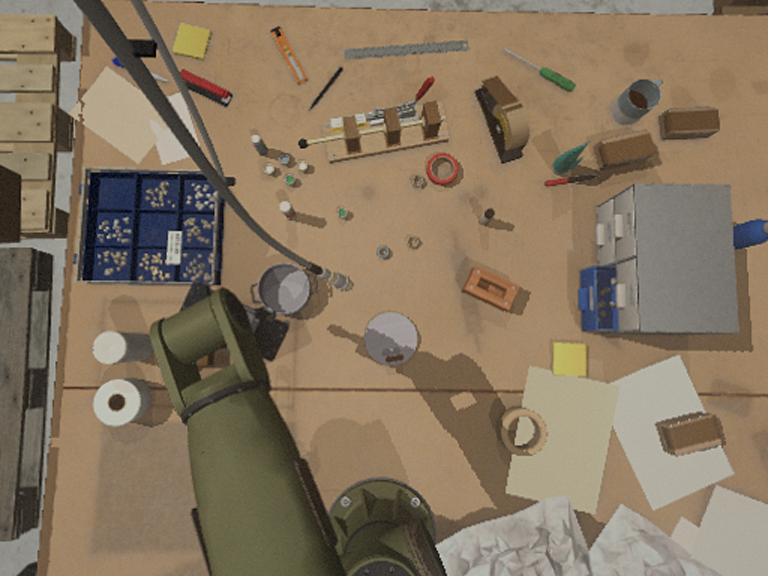

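```bash
python3 -c "
from h import *
print(ctrl.hand_in())"
```

```text
the job is handed in; nothing more can be done
None
```

The job is done and handed in after 24.9 s of robot time, against the 66 s limit.

- **Lid:** I tipped it about 20° by its handle with the far edge still on the pot's rim. The handle carried only part of the lid's weight at that point. I then lifted it off and laid it flat on the bench, handle up. In the last millimetre of lowering, the wrist force rose briefly to about 23 N. I eased that to 8 N before letting go.
- **Tongs and aerator:** I took the tongs from the stand and kept the gripper clear of the hanging hose, partly by leaning it. I closed the tongs on the aerator and lifted it out.

**Last checks**
- The aerator sits between the jaws, its underside about 9 cm above the rim by calculation.
- The squeeze is still on at 35 N, with 42.4 mm over the grip plates, and the arm is at rest.
- In the last pictures the pot is standing, the lid lies flat and the bystanders look unmoved.

The scene camera put the pot about 5–7 mm off from the top and wrist cameras. I went with those two, and the close-up wrist picture confirmed the jaws were centred on the aerator. No other check disagreed or failed.

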